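Load the drilling fixture and lock it

TASK

Lay the loose aluminium blank in the flared mouth of the drilling fixture's channel and, with the lever still open, push it lengthwise through the low tunnel until it is fully home against the end stop. Only then swing the lever handle through its quarter turn to its own stop, so that its latch locks behind the blank, and let go. Leave the bottle, the jar and the tin standing where they are.

Things in the scene. Friction and masses are not known exactly. Their poses are not given: they have to be found in the camera images.
- fixture: Grey/steel drilling fixture fixed to the bench; place and yaw vary. Origin at bench height, on the channel's centre line, below the closed lever. Its x = the way the blank is pushed (mostly towards the robot's left), y left, z up. All numbers given as x, y, z are in this frame, in mm. Base plate x -120..115, y -75..160; its top, z 12, is the channel floor.
- mouth (a point): Middle of the channel's open, flared entry, on its floor (x -110, z 12). Two guide rails, 8 wide and 6 high (top z 18): inner faces at y +-35 here, narrowing to y +-27 at x -20, then parallel to x 97.
- tunnel (a point): Middle of the tunnel's entrance, on the floor (x 25, z 12). Tunnel x 25..90: inside width 54 (y +-27), roof underside z 38; its cheeks reach out to y +-45 and up to z 80.
- stop (a point): Foot of the end stop's face (x 97, z 12). The blank is home when one end lies against this face: its centre is then at x 52, y 0, z 22, its long side along x (either end first), its rear end at x 7.
- head (a point): Middle of the lower front edge of the head that hangs over tunnel and closed lever: box x 4..74, y -78..48, z 80..134, with a motor on top to z 217. The blank's rear end when home, and the grip post when closed, lie under or at this edge: an upright gripper's body hits the head, so lean the tool back towards -x by some 30 to 45 degrees.
- lever_axis (a point): Vertical axis of the lever, at x 0, y 140, arm height z 39. Round pedestal 36 across, to z 34.
- blank_mid (a point): Loose aluminium block 90 (its x) x 50 (its y) x 20 (its z) mm, 0.17 to 0.34 kg, lying flat on the bench right or left of the fixture at any yaw. The point is its centre, half-way up (10 mm above its underside).
- lever (a joint): Lever angle: 0 = open (arm towards -x, beside the mouth), grows counter-clockwise from above to 1.571 = closed, at its stop (arm towards -y, across the channel). Starts at 0 to 0.2; stays where left; about 3 N at the grip. Arm 16 wide, z 36..42. Below it a latch blade, 125 long, 10 wide, z 20..32, points the same way and swings in behind the blank, 2 mm clear if home.
- lever_grip (a point): Centre of the lever's upright black grip post, 16 mm in diameter, z 42..66 (centre z 54), 130 mm from the lever's axis. Open: x -130, y 140; closed: x 0, y 10.
- oil_bottle: White plastic bottle, 56 mm in diameter, 150 high, standing close to the fixture on the side away from the lever; origin at the centre of its underside. Leave alone.
- grease_jar: Low grey jar, 56 mm in diameter, 55 high, standing close beside the fixture, at its lever side; origin at the centre of its underside. Leave alone.
- tin: Open steel tin, 76 mm across the rim, 50 high, standing on the other side from the blank; origin at the centre of its underside. Leave alone.
There are look-alikes about, which are no part of the job. Of the things shaped like the part that bears blank_mid, the aluminium one is meant.

How it is judged (in metres and radians):
On the way, in this order (a step that is already met when the one before it is completed fails the run):
1. the blank is fully home against the end stop, the lever still open (x of blank_mid in the frame of fixture above 0.0485 m and y of blank_mid in the frame of fixture between -0.006 and 0.006 m and z of blank_mid in the frame of fixture below 0.0265 m and angle between the x axis of blank_mid and the x axis of fixture, either way round below 0.08 rad and value of joint lever below 0.7 rad), for 0.1 s.
2. the lever is swung to its closed stop behind the blank (x of blank_mid in the frame of fixture above 0.0485 m and y of blank_mid in the frame of fixture between -0.006 and 0.006 m and z of blank_mid in the frame of fixture below 0.0265 m and angle between the x axis of blank_mid and the x axis of fixture, either way round below 0.08 rad and value of joint lever above 1.48 rad), for 0.1 s.
At the end, for the whole second after the job is handed in: The blank lies flat in the channel within 3.5 mm of the end stop (centre beyond fixture x 48.5 mm, within 6 mm of the centre line, long side within 0.08 rad of the channel); the lever reads over 1.48 rad; bottle, jar and tin are within 20 mm of where they stood (all of step 2 and distance of each of oil_bottle, grease_jar, tin from where it was at the start of the episode below 0.02 m); the robot touches nothing.
It fails at once if the oil bottle is displaced by more than 20 mm or tipped over (distance of oil_bottle from where it was at the start of the episode above 0.02 m or angle between oil_bottle's own z axis and vertical above 0.35 rad).
It fails at once if the grease jar is displaced by more than 20 mm or tipped over (distance of grease_jar from where it was at the start of the episode above 0.02 m or angle between grease_jar's own z axis and vertical above 0.35 rad).
It fails at once if the tin is displaced by more than 20 mm or tipped over (distance of tin from where it was at the start of the episode above 0.02 m or angle between tin's own z axis and vertical above 0.35 rad).
It also fails if it takes over 72 s, if anything falls off the work surface, if the arm or the gripper's body presses on something with over 40 N, if the wrist force passes 120 N, or if a joint passes its speed limit or range.

ROBOT

A 6-joint arm with a two-finger parallel gripper is mounted at the origin on the work surface. World frame = base frame: x ahead of the robot, y to its left, z up, the work surface at z = 0. Lengths are in m, angles in degrees, forces in N, time in s.
With the tool pointing down it reaches from about 0.4 to 0.825 m from the base axis. Payload 7 kg.
Tool frame: the origin (TCP) lies at the centre of the arm's flange, where the gripper is bolted on; the fingertips stand 178 mm ahead of it and the grasp point (between the pads) lies 159 mm ahead of it; x points along the fingers, y is the direction in which the jaws open and shut, and the axes are right-handed (so a half turn about x gives the same grasp; the last joint's range is limited). The gripper opens to 88 mm and grips with 3 to 60 N. Pads are 19 mm wide; open, the fingers measure 130 mm over their backs; the gripper's body (78 mm by 193 mm) begins 47 mm behind the grasp point.
Start: joints at [-51.732, 20.546, 0.682, 0, -70.136, -16.507], TCP at [0.25, -0.627, 0.405] pointing down, gripper open.
Joint ranges: [-176.03, 176.03], [-82.01, 121.73], [-58.28, 71.71], [-173.87, 95.51], [-174.79, -0.11], [-173.66, 173.66]. Speed limits (degrees/s): [136.94, 136.94, 172.46, 180, 180, 180].

INTERFACE

Orientations are given as [roll, pitch, yaw] about the fixed x, y, z axes, in that order (R = Rz(yaw) Ry(pitch) Rx(roll)).
In Python, from plant import ctrl gives the robot as it stands. The module is installed in compiled form; this text tells all that it offers.
- The arm moves only by the shell command python3 -m inch 'ROWS'. ROWS is JSON, one flat list of numbers, 7 for each row, row after row: the shift along the tool's x, y, z in m, then the turn, a rotation vector about the tool's x, y, z in degrees, then the finger opening in m, from 0 to 0.0876. In form: [dx, dy, dz, rx, ry, rz, hand, dx, dy, dz, rx, ry, rz, hand, ...]. A call has 1 to 20 rows; each row shifts and turns the pose as measured when the row begins, along the tool's axes as they then stand; what a row does not reach is not made up. A row lasts 1/8 s, in which the tool goes at most 62.5 mm and 10.7 degrees, less where a joint would pass 70% of its speed; a pose out of reach is approached as far as the arm can. A call with a gripper value outside its range is refused whole. The fingers move at their own pace and stop on an object; the grip force is fixed at half the most. Time passes only in rows, so rows that do not move let the fingers close. It gives the time, the measured TCP pose, the force and the opening at its end, in the units of the state.
- ctrl.get_obs(): the state, without advancing time (a new reading comes with each control period).
- ctrl.snapshot(name): name is "scene" or "top" or "wrist"; returns a dict with "color" (384x512x3 uint8, red, green, blue), "depth" (384x512 float32, m along the optical axis (not along the pixel's ray), 0 where there is no reading), "K" (3x3 intrinsics, pixels), "position" and "attitude" of the camera in the world; the wrist camera has in their place "hand_eye" (4x4, takes a point from camera to tool coordinates, whose origin is the TCP and whose axes are the tool frame's). Camera axes: x right, y up, looking along -z (the intrinsics and any distortion apply to the point x, -y, -z); pixel columns grow to the right and rows downward; lengths in m; the calibration is good to about 2 mm. A picture is of the moment at which its call begins: read the wrist's pose just before it.
- ctrl.close_job(): hands the job in, once; it reports no verdict.
The state is a dict: "clock": time; "joint_pos": joint angles; "qvel": joint speeds; "tau": joint torques, N m; "tool_pos": TCP position; "orientation": TCP orientation; "force": force on the tool from outside, world axes, zero at the start; "moment": the same for the moment, N m; "opening": finger opening in m.
Only numpy, scipy, OpenCV 4.12 (cv2) and the standard library are available. Lean on these libraries where they do the work, as an engineer would, in place of code of your own. Each camera call takes 0.05 s, during which the arm holds its last target.

## Working session

There is one attempt and no reset: what is moved stays moved. The work goes in short steps, Python scripts to look and compute and a shell command to move; the robot and the scene stay as the last step left them, time stands still between calls to the robot, and variables do not carry over. Pictures are saved under pics/ and viewed, and the job is handed in when it is done.

```bash
ls; mkdir -p pics; cat > h.py <<'E'
import numpy as np, cv2
from plant import ctrl
from scipy.spatial.transform import Rotation as R
def snap(n):
    o=ctrl.get_obs(); s=ctrl.snapshot(n); s['obs']=o; return s
def save(s,name): cv2.imwrite('pics/'+name,cv2.cvtColor(s['color'],cv2.COLOR_RGB2BGR))
E
python3 - <<'E'
from h import *
for n in ('scene','top','wrist'):
    s=snap(n); save(s,n+'0.png'); np.save('pics/'+n+'0.npy',s,allow_pickle=True)
    print(n,{k:(v if k not in('color','depth','obs') else v.shape if k!='obs' else '') for k,v in s.items()})
print(ctrl.get_obs())
E
```

```text
pics
scene {'color': (384, 512, 3), 'depth': (384, 512), 'K': array([[375.56900594,   0.        , 257.06910455],
       [  0.        , 375.56900594, 186.06357149],
       [  0.        ,   0.        ,   1.        ]]), 'position': array([ 1.02548911, -0.53091876,  0.84035882]), 'attitude': array([43.02648677,  0.30817287, 44.1492689 ]), 'obs': ''}
top {'color': (384, 512, 3), 'depth': (384, 512), 'K': array([[363.51773077,   0.        , 252.41010259],
       [  0.        , 363.51773077, 194.39624084],
       [  0.        ,   0.        ,   1.        ]]), 'position': array([ 0.3755101 , -0.05356265,  1.1012894 ]), 'attitude': array([  8.5877121 ,  -1.42108125, -88.7495188 ]), 'obs': ''}
wrist {'color': (384, 512, 3), 'depth': (384, 512), 'K': array([[265.68586457,   0.        , 252.28507828],
       [  0.        , 265.68586457, 193.42827155],
       [  0.        ,   0.        ,   1.        ]]), 'hand_eye': array([[-2.54525681e-04,  2.56261351e-01, -9.66607498e-01,
         1.94115484e-02],
       [ 9.99999962e-01,  1.67196322e-04, -2.18992421e-04,
         2.15042835e-04],
       [ 1.05493925e-04, -9.66607517e-01, -2.56261384e-01,
        -6.77891854e-02],
       [ 0.00000000e+00,  0.00000000e+00,  0.00000000e+00,
         1.00000000e+00]]), 'obs': ''}
{'clock': 0.15, 'joint_pos': array([-5.17326928e+01,  2.05815089e+01,  6.47366747e-01, -1.50498343e-02,
       -7.01357692e+01, -1.65069461e+01]), 'qvel': array([-0.03734844, -0.08612306,  0.17232677,  0.09097429,  0.04809972,
        0.04128163]), 'tau': array([-1.04921139e-03, -5.83275819e+01,  2.93288916e+01,  7.00100675e+00,
        8.73333629e-03, -1.20231989e-04]), 'tool_pos': array([ 0.25018817, -0.62677424,  0.4039538 ]), 'orientation': array([ 95.0664817 ,  89.92867074, 116.82172031]), 'force': array([-0.03243541, -0.94648283, -0.31245905]), 'moment': array([ 0.00486259,  0.02508802, -0.01976396]), 'opening': 0.08787870340687003}
```

View pics/scene0.png

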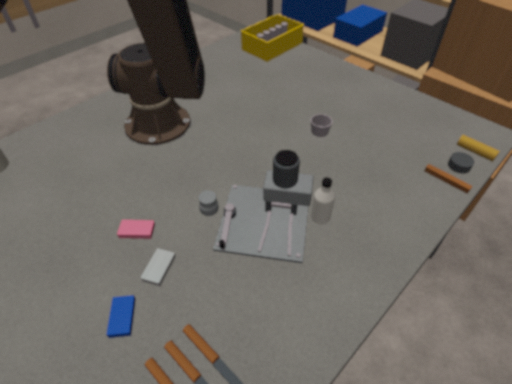

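View pics/top0.png

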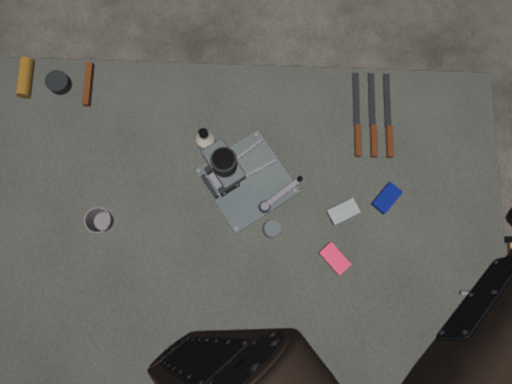

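View pics/wrist0.png

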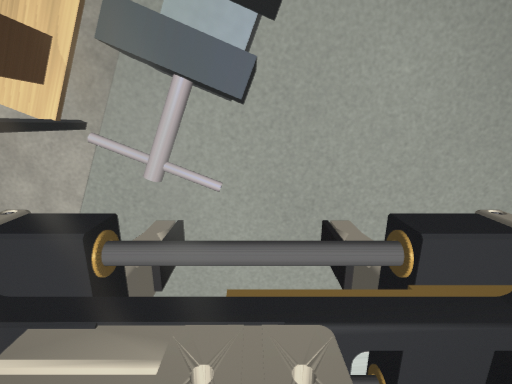

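```bash
cat >> h.py <<'E'
def campose(s):
    if 'hand_eye' in s:
        o=s['obs']; T=np.eye(4); T[:3,:3]=R.from_euler('xyz',o['orientation'],degrees=True).as_matrix(); T[:3,3]=o['tool_pos']
        return T@s['hand_eye']
    T=np.eye(4); T[:3,:3]=R.from_euler('xyz',s['attitude'],degrees=True).as_matrix(); T[:3,3]=s['position']; return T
def rays(s,uv):
    uv=np.atleast_2d(np.asarray(uv,float)); K=s['K']
    d=np.c_[(uv[:,0]-K[0,2])/K[0,0],-(uv[:,1]-K[1,2])/K[1,1],-np.ones(len(uv))]
    T=campose(s); return T[:3,3],d@T[:3,:3].T
def onplane(s,uv,z):
    p,d=rays(s,uv); return p+d*((z-p[2])/d[:,2])[:,None]
def dpt(s,uv):
    p,d=rays(s,uv); uv=np.atleast_2d(uv).astype(int); return p+d*s['depth'][uv[:,1],uv[:,0]][:,None]
def proj(s,P):
    T=campose(s); c=(np.atleast_2d(P)-T[:3,3])@T[:3,:3]; K=s['K']
    return np.c_[K[0,0]*c[:,0]/-c[:,2]+K[0,2],K[1,1]*-c[:,1]/-c[:,2]+K[1,2]]
def crop(s,x0,y0,x1,y1,f,name):
    im=cv2.cvtColor(s['color'][y0:y1,x0:x1],cv2.COLOR_RGB2BGR); cv2.imwrite('pics/'+name,cv2.resize(im,None,fx=f,fy=f,interpolation=cv2.INTER_CUBIC))
def load(n): return np.load('pics/'+n+'.npy',allow_pickle=True).item()
E
python3 - <<'E'
from h import *
s=load('top0'); crop(s,180,110,420,290,3.3,'top_c.png')
s2=load('scene0'); crop(s2,100,140,350,345,3,'scene_c.png')
for n,u in (('al',(344,211)),('pink',(335,258)),('blue',(387,198)),('bench',(400,260))): print(n,dpt(s,u),onplane(s,u,0.02),s['color'][u[1],u[0]])
for n,u in (('al',(158,266)),('plate',(245,235))): print(n,dpt(s2,u))
E
```

```text
al [[ 0.49602352 -0.35353535  0.01938637]] [[ 0.49595517 -0.35336521  0.02      ]] [166 171 169]
pink [[ 0.35602495 -0.32459672  0.01934485]] [[ 0.35603675 -0.3244326   0.02      ]] [211 121 141]
blue [[ 0.53864926 -0.48486943  0.02091889]] [[ 0.53878801 -0.48523627  0.02      ]] [ 42  76 150]
bench [[ 0.35390636 -0.52667541 -0.00075692]] [[ 0.35431326 -0.51776439  0.02      ]] [112 112 106]
al [[ 0.50066948 -0.35182968  0.0198118 ]]
plate [[ 0.58598803 -0.13116155  0.01238662]]
```

View pics/top_c.png

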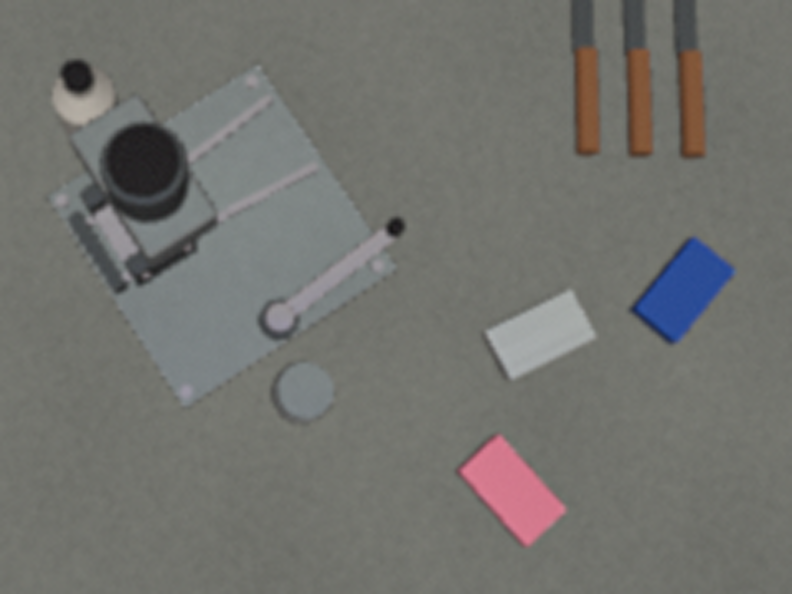

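View pics/scene_c.png

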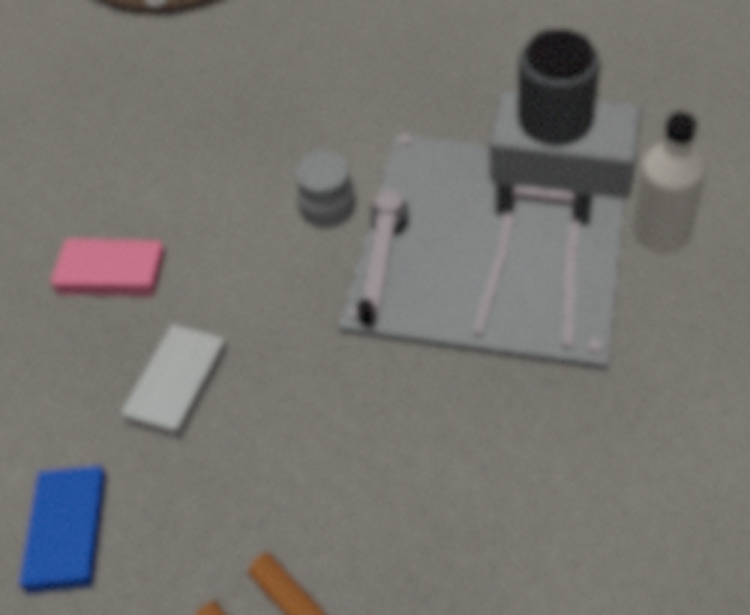

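```bash
python3 - <<'E'
from h import *
s=load('top0'); s2=load('scene0')
# plate
names=[(-120,-75),(-120,160),(115,160),(115,-75)]
L=np.array(names)/1000
def fit(P):
    A=L-L.mean(0); B=P[:,:2]-P[:,:2].mean(0)
    yaw=np.arctan2((A[:,0]*B[:,1]-A[:,1]*B[:,0]).sum(),(A*B).sum())
    Rm=np.array([[np.cos(yaw),-np.sin(yaw)],[np.sin(yaw),np.cos(yaw)]])
    t=P[:,:2].mean(0)-Rm@L.mean(0); return np.degrees(yaw),t,np.round((P[:,:2]-(L@Rm.T+t))*1000,1)
c=np.array([(258,66),(395,268),(187,407),(52,200)])/3.3+[180,110]-.5+.15
print(fit(onplane(s,c,.012)))
# blank
for s_,n,bb in ((s,'top',(310,185,375,235)),(s2,'scene',(135,240,185,290))):
    x0,y0,x1,y1=bb
    im=cv2.resize(s_['color'][y0:y1,x0:x1],None,fx=8,fy=8,interpolation=cv2.INTER_CUBIC)
    g=cv2.GaussianBlur(im,(0,0),3).astype(int).sum(2)
    hsv=cv2.cvtColor(im,cv2.COLOR_RGB2HSV)
    m=((g>415)&(hsv[:,:,1]<60)).astype(np.uint8)
    ct=max(cv2.findContours(m,0,1)[0],key=cv2.contourArea)
    px=(ct[:,0]+.5)/8-.5+[x0,y0]
    W=onplane(s_,px,.02)
    r=cv2.minAreaRect((W[:,:2]*1000).astype(np.float32)); print(n,r)
# fixtures in scene
c2=np.array([(605,364),(341,330),(390,137)])/3+[100,140]
print(onplane(s2,c2,.012))
c=np.array([(396,226),(280,318)])/3.3+[180,110]
print('lever',onplane(s,c[:1],.066),onplane(s,c[1:],.042))
E
```

```text
(np.float64(124.96092736156713), array([ 0.61688003, -0.0341496 ]), array([[-2. ,  0.1],
       [ 0.6,  4.5],
       [ 3.2,  0. ],
       [-1.8, -4.6]]))
top ((496.3613586425781, -352.3291015625), (49.700321197509766, 90.15475463867188), 27.440692901611328)
scene ((495.35870361328125, -350.1959228515625), (49.80127716064453, 90.14807891845703), 27.426015853881836)
[[ 0.74756392 -0.08839007  0.012     ]
 [ 0.56092642 -0.22109689  0.012     ]
 [ 0.423626   -0.03474274  0.012     ]]
lever [[ 0.58278408 -0.21328701  0.066     ]] [[ 0.50147412 -0.11363516  0.042     ]]
```

```bash
cat >> h.py <<'E'
FO=np.array([.6169,-.0342]); FY=125.0
def frame(yaw):  # frame rot
    return R.from_euler('z',yaw,degrees=True).as_matrix()
def toolR(yaw,lean):
    f=frame(yaw); L=np.radians(lean)
    x=f@[np.sin(L),0,-np.cos(L)]; y=f@[0,1.,0]; return np.c_[x,y,np.cross(x,y)]
def f2w(p): return np.r_[FO,0]+frame(FY)@(np.asarray(p)/1000.)
def w2f(p): return frame(FY).T@(np.asarray(p)-np.r_[FO,0])*1000
def rep(gt,Rt,n=None):
    """delta to bring grasp point (159mm ahead) to world gt with rotation Rt"""
    o=ctrl.get_obs(); Rc=R.from_euler('xyz',o['orientation'],degrees=True).as_matrix(); p=o['tool_pos']
    g=p+Rc[:,0]*.159
    rv=R.from_matrix(Rc.T@Rt).as_rotvec(degrees=True); tt=gt-.159*Rt[:,0]
    print('t',round(o['clock'],2),'grasp now',g.round(4),'F',o['force'].round(1),'op',round(o['opening'],4),'fix',w2f(g).round(1))
    print('TCP shift tool axes mm',(Rc.T@(tt-p)*1000).round(1),'rotvec',rv.round(2),'dist',round(np.linalg.norm(tt-p)*1000))
    nr=n or int(max(np.ceil(np.linalg.norm(rv)/10),np.ceil(np.linalg.norm(tt-p)/.055),1))
    # rows with rotation shared: row k shift expressed in tool axes then
    for k in range(nr):
        Rk=Rc@R.from_rotvec(rv*k/nr,degrees=True).as_matrix()
        print(k,((Rk.T@(tt-p))/nr).round(4).tolist(),(rv/nr).round(2).tolist())
E
python3 - <<'E'
from h import *
o=ctrl.get_obs(); Rc=R.from_euler('xyz',o['orientation'],degrees=True).as_matrix(); print(Rc.round(3))
B=np.array([.496,-.351]); by=117.4; d=frame(by)[:,0]
g=np.r_[B,.15]-d*.028
rep(g,toolR(by,38))
s=load('top0')
for n,u,z in (('jar',(303,390),.055),):
  print(n,w2f(onplane(s,np.array([u])/3.3+[180,110],z)[0]))
print('tin',w2f(dpt(s,(98,220))[0]))
E
```

```text
[[-0.001 -0.371  0.929]
 [ 0.001  0.929  0.371]
 [-1.     0.001 -0.   ]]
t 0.15 grasp now [ 0.2501 -0.6266  0.245 ] F [-0.  -0.9 -0.3] op 0.0879 fix [-274.9  640.3  245. ]
TCP shift tool axes mm [128.7  39.6 342.9] rotvec [-91.78 -28.57  31.54] dist 368
0 [0.0117, 0.0036, 0.0312] [-8.34, -2.6, 2.87]
1 [0.0132, -0.0015, 0.0308] [-8.34, -2.6, 2.87]
2 [0.0143, -0.0066, 0.0295] [-8.34, -2.6, 2.87]
3 [0.0152, -0.0115, 0.0275] [-8.34, -2.6, 2.87]
4 [0.0157, -0.0161, 0.0248] [-8.34, -2.6, 2.87]
5 [0.0158, -0.0203, 0.0215] [-8.34, -2.6, 2.87]
6 [0.0156, -0.0239, 0.0175] [-8.34, -2.6, 2.87]
7 [0.015, -0.0269, 0.0131] [-8.34, -2.6, 2.87]
8 [0.0141, -0.0292, 0.0084] [-8.34, -2.6, 2.87]
9 [0.0128, -0.0307, 0.0034] [-8.34, -2.6, 2.87]
10 [0.0113, -0.0315, -0.0017] [-8.34, -2.6, 2.87]
jar [ 21.2542999  204.36728042  55.        ]
tin [ 435.49486363 -104.27078826    5.23583526]
```

```bash
python3 - <<'E'
from h import *
rep(f2w([-130,70,290]),toolR(125,0))
E
```

```text
t 0.15 grasp now [ 0.2501 -0.6266  0.245 ] F [-0.  -0.9 -0.3] op 0.0879 fix [-274.9  640.3  245. ]
TCP shift tool axes mm [-44.8 271.9 521.9] rotvec [-1.0324e+02  6.0000e-02 -6.0000e-02] dist 590
0 [-0.0041, 0.0247, 0.0474] [-9.39, 0.01, -0.01]
1 [-0.0041, 0.0167, 0.0508] [-9.39, 0.01, -0.01]
2 [-0.0041, 0.0081, 0.0529] [-9.39, 0.01, -0.01]
3 [-0.0041, -0.0006, 0.0535] [-9.39, 0.01, -0.01]
4 [-0.0041, -0.0093, 0.0527] [-9.39, 0.01, -0.01]
5 [-0.0041, -0.0178, 0.0505] [-9.39, 0.01, -0.01]
6 [-0.0041, -0.0258, 0.0469] [-9.39, 0.01, -0.01]
7 [-0.0041, -0.0331, 0.042] [-9.39, 0.01, -0.01]
8 [-0.0041, -0.0395, 0.0361] [-9.39, 0.01, -0.01]
9 [-0.0041, -0.0448, 0.0292] [-9.39, 0.01, -0.01]
10 [-0.0041, -0.049, 0.0215] [-9.39, 0.01, -0.01]
```

```bash
python3 -m inch '[-0.004,0.025,0.047,-9.4,0,0,0.0876, -0.004,0.017,0.051,-9.4,0,0,0.0876, -0.004,0.008,0.053,-9.4,0,0,0.0876, -0.004,0,0.053,-9.4,0,0,0.0876, -0.004,-0.009,0.053,-9.4,0,0,0.0876, -0.004,-0.018,0.05,-9.4,0,0,0.0876, -0.004,-0.026,0.047,-9.4,0,0,0.0876, -0.004,-0.033,0.042,-9.4,0,0,0.0876, -0.004,-0.04,0.036,-9.4,0,0,0.0876, -0.004,-0.045,0.029,-9.4,0,0,0.0876]'
python3 - <<'E'
from h import *
rep(f2w([-130,70,290]),toolR(125,0))
E
```

```text
clock: 1.4
tool_pos: [0.5972, -0.2032, 0.4419]
orientation: [16.5, 89.6, 135.0]
force: [0.4, -0.8, 0.4]
opening: 0.0874
t 1.4 grasp now [ 0.5965 -0.2024  0.283 ] F [ 0.4 -0.8  0.4] op 0.0874 fix [-126.1  113.2  283. ]
TCP shift tool axes mm [ -7.1 -43.1   2.1] rotvec [-6.57  0.37 -0.09] dist 44
0 [-0.0071, -0.0431, 0.0021] [-6.57, 0.37, -0.09]
```

```bash
python3 -m inch '[-0.007,-0.043,0.002,-6.6,0.4,0,0.0876, 0,0,0,0,0,0,0.0876]'
python3 - <<'E'
from h import *
s=snap('wrist'); save(s,'w1.png'); np.save('pics/w1.npy',s,allow_pickle=True)
print(s['obs']['tool_pos'],s['obs']['orientation'],s['obs']['qvel'].round(1))
E
```

```text
clock: 1.65
tool_pos: [0.637, -0.1766, 0.4482]
orientation: [82.0, 89.9, -152.3]
force: [-0.6, -0.0, -0.5]
opening: 0.0878
[ 0.63703616 -0.17661168  0.44819692] [  82.04280329   89.88160398 -152.33171594] [-0.3 -1.4 -2.3 -0.6 -0.5 -0.9]
```

View pics/w1.png

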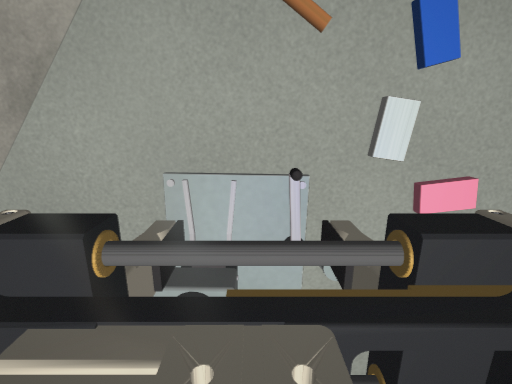

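```bash
python3 - <<'E'
from h import *
s=load('w1'); crop(s,150,160,330,240,4.4,'w1c.png'); crop(s,360,85,430,170,6,'w1b.png')
im=s['color'];x0,y0,x1,y1=360,85,430,170
im=cv2.resize(im[y0:y1,x0:x1],None,fx=8,fy=8,interpolation=cv2.INTER_CUBIC)
g=cv2.GaussianBlur(im,(0,0),3).astype(int).sum(2)
for th in (440,480,520):
    m=(g>th).astype(np.uint8)
    ct=max(cv2.findContours(m,0,1)[0],key=cv2.contourArea)
    px=(ct[:,0]+.5)/8-.5+[x0,y0]
    print(cv2.minAreaRect((onplane(s,px,.02)[:,:2]*1000).astype(np.float32)))
E
```

```text
((496.6461181640625, -350.273193359375), (50.674896240234375, 91.67378997802734), 27.382740020751953)
((496.8783264160156, -350.2101135253906), (49.665283203125, 90.40379333496094), 27.46518325805664)
((496.9089050292969, -350.1659240722656), (48.84677505493164, 89.57808685302734), 27.340410232543945)
```

View pics/w1c.png

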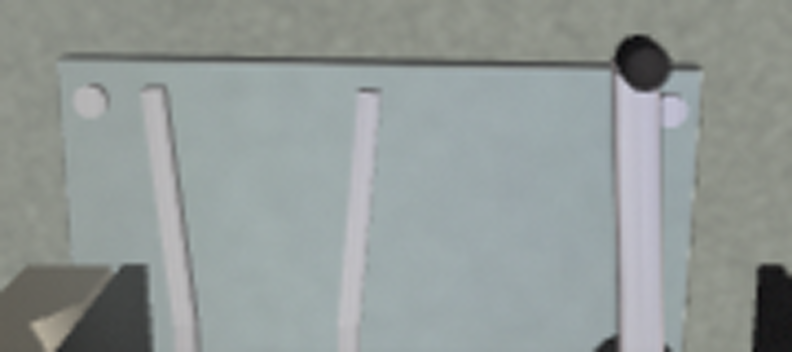

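View pics/w1b.png

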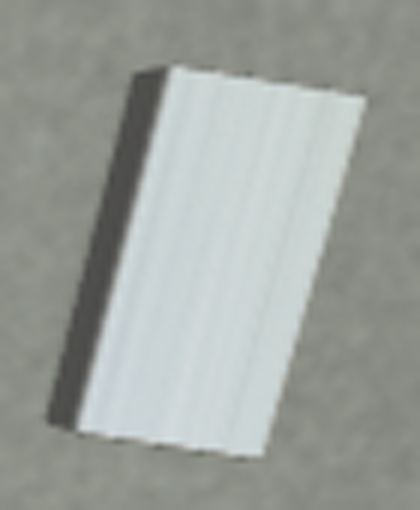

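```bash
python3 - <<'E'
from h import *
s=load('w1')
def P(u,z): return onplane(s,(np.array(u,float)+.5)/4.4-.5+[150,160],z)
c=P([(62,60),(702,69)],.012); print(c, np.linalg.norm(c[0]-c[1]))
e=c[1]-c[0]; print('yaw',np.degrees(np.arctan2(e[1],e[0]))-90+360)
r=P([(142,88),(166,88),(357,89),(381,90)],.018); print('rail ends fix',[w2f(x).round(1) for x in r])
q=P([(174,335),(199,335),(338,335),(358,335)],.018); print([w2f(x).round(1) for x in q])
print('corners fix',[w2f(x).round(1) for x in c])
g=P([(645,62)],.066)[0]; print('post',w2f(g).round(1))
E
```

```text
[[ 0.74656789 -0.08745429  0.012     ]
 [ 0.55637268 -0.21954397  0.012     ]] 0.23156402870225481
yaw 124.77979574374126
rail ends fix [array([-109.2,  -45.8,   18. ]), array([-109.3,  -37.2,   18. ]), array([-109.7,   31.3,   18. ]), array([-109.4,   39.9,   18. ])]
[array([-13.7, -39.1,  18. ]), array([-13.8, -29.6,  18. ]), array([-14.3,  23.1,  18. ]), array([-14.4,  30.7,  18. ])]
corners fix [array([-118. ,  -75.7,   12. ]), array([-117.1,  155.9,   12. ])]
post [-129.5  125.8   66. ]
```

```bash
sed -i 's/^FO=.*/FO=np.array([.6188,-.0317]); FY=124.85\nB=np.array([.4968,-.3502]); BY=117.4/' h.py
python3 - <<'E'
from h import *
d=frame(BY)[:,0]
rep(np.r_[B,.12]-d*.02,toolR(BY,38))
E
```

```text
t 1.7 grasp now [ 0.6355 -0.1775  0.2891] F [-0.7  0.8 -0.5] op 0.0879 fix [-129.2   69.6  289.1]
TCP shift tool axes mm [ 203.2  229.7 -176.8] rotvec [  7.75 -37.89  -2.82] dist 354
0 [0.029, 0.0328, -0.0253] [1.11, -5.41, -0.4]
1 [0.0263, 0.0325, -0.0285] [1.11, -5.41, -0.4]
2 [0.0232, 0.0321, -0.0315] [1.11, -5.41, -0.4]
3 [0.0199, 0.0316, -0.0341] [1.11, -5.41, -0.4]
4 [0.0163, 0.0311, -0.0364] [1.11, -5.41, -0.4]
5 [0.0126, 0.0304, -0.0384] [1.11, -5.41, -0.4]
6 [0.0086, 0.0297, -0.04] [1.11, -5.41, -0.4]
```

```bash
python3 -m inch '[0.029,0.033,-0.025,1.1,-5.4,-0.4,0.0876, 0.026,0.0325,-0.0285,1.1,-5.4,-0.4,0.0876, 0.023,0.032,-0.0315,1.1,-5.4,-0.4,0.0876, 0.02,0.0316,-0.034,1.1,-5.4,-0.4,0.0876, 0.016,0.031,-0.0364,1.1,-5.4,-0.4,0.0876, 0.0126,0.0304,-0.038,1.1,-5.4,-0.4,0.0876, 0.009,0.03,-0.04,1.1,-5.4,-0.4,0.0876]'
python3 - <<'E'
from h import *
d=frame(BY)[:,0]
rep(np.r_[B,.12]-d*.02,toolR(BY,38))
E
```

```text
clock: 2.58
tool_pos: [0.5428, -0.4601, 0.2432]
orientation: [-0.5, 51.1, 116.6]
force: [0.7, -0.2, 0.0]
opening: 0.0878
t 2.58 grasp now [ 0.4981 -0.3709  0.1194] F [ 0.7 -0.2  0. ] op 0.0878 fix [-209.4  292.9  119.4]
TCP shift tool axes mm [-1.  -9.7  2. ] rotvec [-0.16  0.86  0.49] dist 10
0 [-0.001, -0.0097, 0.002] [-0.16, 0.86, 0.49]
```

```bash
python3 -m inch '[-0.001,-0.0097,0.002,-0.2,0.9,0.5,0.0876, 0,0,0,0,0,0,0.0876]'
python3 - <<'E'
from h import *
s=snap('wrist'); save(s,'w2.png'); np.save('pics/w2.npy',s,allow_pickle=True)
d=frame(BY)[:,0]
rep(np.r_[B,.0295]-d*.02,toolR(BY,38),3)
E
```

```text
clock: 2.82
tool_pos: [0.5467, -0.4591, 0.239]
orientation: [0.5, 51.5, 117.3]
force: [0.5, 0.1, -0.3]
opening: 0.0877
t 2.88 grasp now [ 0.5005 -0.371   0.1141] F [-0.6 -0.6 -0.4] op 0.0878 fix [-210.9  290.9  114.1]
TCP shift tool axes mm [ 66.3  -6.9 -51. ] rotvec [-0.64  0.56  0.03] dist 84
0 [0.0221, -0.0023, -0.017] [-0.21, 0.19, 0.01]
1 [0.0222, -0.0022, -0.0169] [-0.21, 0.19, 0.01]
2 [0.0222, -0.0022, -0.0169] [-0.21, 0.19, 0.01]
```

View pics/w2.png

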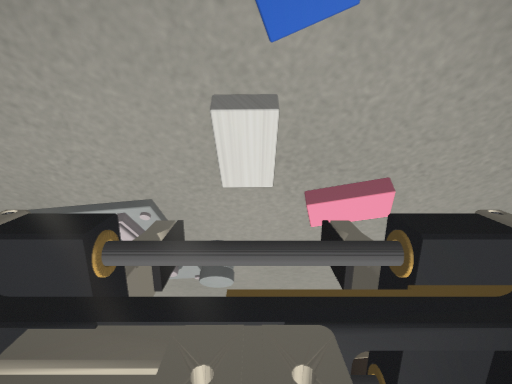

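```bash
python3 -m inch '[0.018,-0.0035,-0.0135,-0.3,0.3,0,0.0876, 0.018,-0.003,-0.0135,-0.3,0.2,0,0.0876, 0.018,-0.002,-0.013,0,0,0,0.0876]'
python3 - <<'E'
from h import *
d=frame(BY)[:,0]
rep(np.r_[B,.0295]-d*.02,toolR(BY,38))
E
```

```text
clock: 3.25
tool_pos: [0.554, -0.4519, 0.1771]
orientation: [-0.5, 52.5, 117.1]
force: [-0.7, 0.1, -0.4]
opening: 0.0874
t 3.25 grasp now [ 0.5099 -0.3658  0.0509] F [-0.7  0.1 -0.4] op 0.0874 fix [-211.9  280.3   50.9]
TCP shift tool axes mm [ 16.9   4.1 -14.6] rotvec [ 0.27 -0.53  0.18] dist 23
0 [0.0169, 0.0041, -0.0146] [0.27, -0.53, 0.18]
```

```bash
python3 -m inch '[0.008,0.002,-0.007,0.2,-0.3,0,0.0876, 0.006,0.001,-0.005,0,0,0,0.0876, 0,0,0,0,0,0,0.0876]'
python3 - <<'E'
from h import *
d=frame(BY)[:,0]
rep(np.r_[B,.0295]-d*.02,toolR(BY,38))
s=snap('wrist'); save(s,'w3.png')
E
```

```text
clock: 3.62
tool_pos: [0.5518, -0.453, 0.1579]
orientation: [-0.2, 52.2, 117.2]
force: [-0.0, 1.1, 0.9]
opening: 0.0875
t 3.62 grasp now [ 0.5072 -0.3663  0.0323] F [-0.   1.1  0.9] op 0.0875 fix [-210.9  282.8   32.3]
TCP shift tool axes mm [ 1.7  1.6 -2.9] rotvec [ 0.09 -0.18  0.11] dist 4
0 [0.0017, 0.0016, -0.0029] [0.09, -0.18, 0.11]
```

View pics/w3.png

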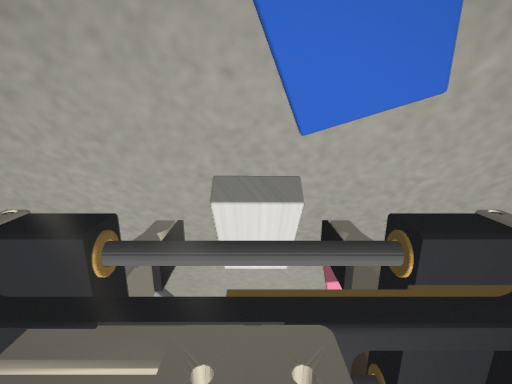

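```bash
python3 -m inch '[0.0017,0.001,-0.002,0,0,0,0.0876, 0,0,0,0,0,0,0.03, 0,0,0,0,0,0,0.03, 0,0,0,0,0,0,0.03, 0,0,0,0,0,0,0.03, 0,0,0,0,0,0,0.03]'
python3 - <<'E'
from h import *
d=frame(BY)[:,0]
rep(np.r_[B,.0295]-d*.02,toolR(BY,38))
E
```

```text
clock: 4.42
tool_pos: [0.5515, -0.4548, 0.1575]
orientation: [-0.4, 52.4, 117.1]
force: [-1.3, -1.1, -0.7]
opening: 0.0492
t 4.42 grasp now [ 0.5073 -0.3684  0.0316] F [-1.3 -1.1 -0.7] op 0.0492 fix [-212.6  283.9   31.6]
TCP shift tool axes mm [ 2.3  0.5 -1.5] rotvec [ 0.13 -0.36  0.19] dist 3
0 [0.0023, 0.0005, -0.0015] [0.13, -0.36, 0.19]
```

```bash
python3 -m inch '[-0.03,0,0.023,0,0,0,0.03, -0.03,0,0.023,0,0,0,0.03, -0.03,0,0.023,0,0,0,0.03]'
python3 - <<'E'
from h import *
rep(f2w([-106,0,130]),toolR(FY,38),6)
E
```

```text
clock: 4.8
tool_pos: [0.5508, -0.4545, 0.2675]
orientation: [0.0, 51.9, 117.3]
force: [0.2, 0.1, -2.9]
opening: 0.0498
t 4.8 grasp now [ 0.5058 -0.3674  0.1423] F [ 0.2  0.1 -2.9] op 0.0498 fix [-210.9  284.6  142.3]
TCP shift tool axes mm [  97.4 -281.2  104.5] rotvec [-5.93  0.09  4.63] dist 315
0 [0.0162, -0.0469, 0.0174] [-0.99, 0.01, 0.77]
1 [0.0156, -0.0474, 0.0166] [-0.99, 0.01, 0.77]
2 [0.0149, -0.0479, 0.0158] [-0.99, 0.01, 0.77]
3 [0.0143, -0.0483, 0.015] [-0.99, 0.01, 0.77]
4 [0.0136, -0.0488, 0.0141] [-0.99, 0.01, 0.77]
5 [0.013, -0.0492, 0.0133] [-0.99, 0.01, 0.77]
```

```bash
python3 -m inch '[0.013,-0.047,0.02,-1,0,0.8,0.03, 0.013,-0.047,0.019,-1,0,0.8,0.03, 0.013,-0.048,0.017,-1,0,0.8,0.03, 0.014,-0.048,0.015,-1,0,0.8,0.03, 0.0136,-0.048,0.014,-1,0,0.8,0.03, 0.012,-0.03,0.012,-0.8,0,0.6,0.03, 0,0,0,0,0,0,0.03]'
python3 - <<'E'
from h import *
rep(f2w([-106,0,90]),toolR(FY,38))
s=snap('wrist'); save(s,'w4.png'); np.save('pics/w4.npy',s,allow_pickle=True)
s=snap('top'); np.save('pics/top4.npy',s,allow_pickle=True);crop(s,180,110,340,240,5,'top4c.png')
E
```

```text
clock: 5.68
tool_pos: [0.7244, -0.2051, 0.2665]
orientation: [-0.1, 52.3, 124.6]
force: [-0.1, -0.2, -3.4]
opening: 0.0496
t 5.67 grasp now [ 0.6691 -0.125   0.1408] F [-0.1 -0.2 -3.4] op 0.0496 fix [-105.3   12.   140.8]
TCP shift tool axes mm [ 39.8 -12.4 -32.4] rotvec [-0.04 -0.27  0.14] dist 53
0 [0.0398, -0.0124, -0.0324] [-0.04, -0.27, 0.14]
```

View pics/w4.png

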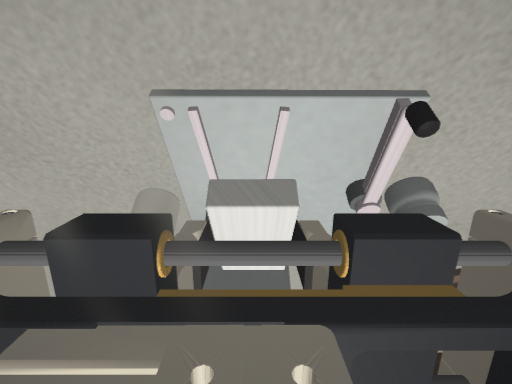

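View pics/top4c.png

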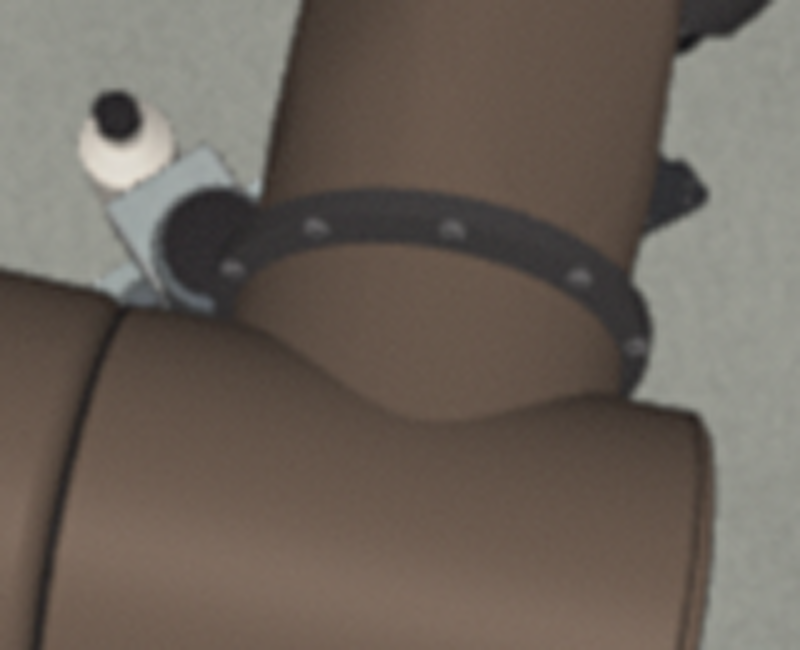

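```bash
python3 - <<'E'
from h import *
s=load('w4')
r=onplane(s,[(199,108),(279,108),(152,93),(428,94)],.018); print([w2f(x).round(1) for x in r])
crop(s,140,80,450,260,2.5,'w4c.png')
s=snap('scene'); save(s,'scene4.png')
E
```

```text
[array([-112. ,  -33.6,   18. ]), array([-112. ,   33.1,   18. ]), array([-125.9,  -68.7,   18. ]), array([-124.8,  150.5,   18. ])]
```

View pics/w4c.png

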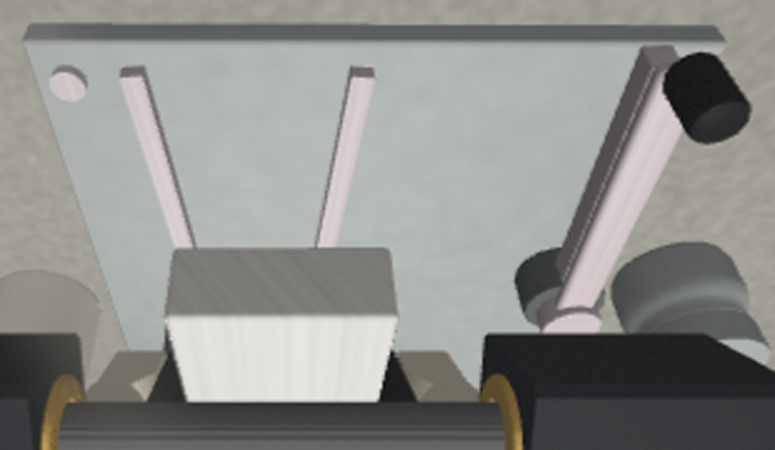

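View pics/scene4.png

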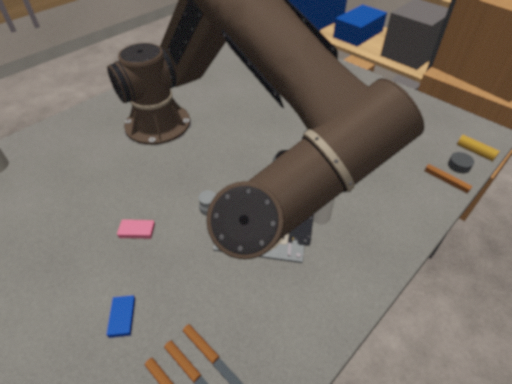

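```bash
python3 - <<'E'
from h import *
s=load('top4')
for u in [(210,190),(230,176),(240,175),(250,160),(250,195),(260,200),(270,215),(300,215),(315,200),(280,140),(280,170),(305,130)]:
    p=dpt(s,u)[0]; print(u,p.round(3),w2f(p).round(0))
E
```

```text
(210, 190) [ 0.442 -0.013  0.686] [116. 134. 686.]
(230, 176) [ 0.465 -0.035  0.661] [ 86. 128. 661.]
(240, 175) [ 0.465 -0.047  0.667] [ 75. 135. 667.]
(250, 160) [ 0.484 -0.059  0.666] [ 55. 126. 666.]
(250, 195) [ 0.438 -0.06   0.686] [ 81. 165. 686.]
(260, 200) [ 0.432 -0.071  0.69 ] [ 74. 176. 690.]
(270, 215) [ 0.415 -0.083  0.692] [ 75. 197. 692.]
(300, 215) [ 0.415 -0.117  0.691] [ 46. 216. 691.]
(315, 200) [ 0.435 -0.137  0.678] [ 19. 211. 678.]
(280, 140) [ 0.514 -0.097  0.657] [  7. 123. 657.]
(280, 170) [ 0.472 -0.096  0.669] [ 31. 157. 669.]
(305, 130) [ 0.536 -0.132  0.633] [-35. 126. 633.]
```

```bash
python3 -m inch '[0.018,-0.008,-0.015,0,-0.2,0.1,0.03, 0.018,-0.004,-0.015,0,0,0,0.03, 0.018,0,-0.014,0,0,0,0.03, 0,0,0,0,0,0,0.03]'
python3 - <<'E'
from h import *
rep(f2w([-106,0,45]),toolR(FY,38))
E
```

```text
clock: 6.32
tool_pos: [0.7325, -0.2061, 0.19]
orientation: [0.3, 51.9, 124.6]
force: [-0.5, -0.6, -1.9]
opening: 0.0494
t 6.33 grasp now [ 0.6769 -0.1254  0.0648] F [-0.5 -0.6 -1.9] op 0.0494 fix [-110.1    5.9   64.8]
TCP shift tool axes mm [18.1 -6.4 -8.7] rotvec [-0.54  0.05  0.17] dist 21
0 [0.0181, -0.0064, -0.0087] [-0.54, 0.05, 0.17]
```

```bash
python3 -m inch '[0.008,-0.007,-0.004,-0.5,0,0.2,0.03, 0.003,-0.003,-0.002,0,0,0,0.03, 0,0,0,0,0,0,0.03]'
python3 - <<'E'
from h import *
rep(f2w([-106,0,45]),toolR(FY,38))
E
```

```text
clock: 6.7
tool_pos: [0.7405, -0.1985, 0.1775]
orientation: [-0.0, 52.0, 124.9]
force: [-0.0, -0.4, -2.6]
opening: 0.0494
t 6.7 grasp now [ 0.6846 -0.1183  0.0522] F [-0.  -0.4 -2.6] op 0.0494 fix [-108.6   -4.5   52.2]
TCP shift tool axes mm [ 7.3  4.6 -2.4] rotvec [ 0.03 -0.01 -0.02] dist 9
0 [0.0073, 0.0046, -0.0024] [0.03, -0.01, -0.02]
```

```bash
python3 -m inch '[0.005,0.0045,-0.002,0,0,0,0.03]'
python3 - <<'E'
from h import *
rep(f2w([-106,0,45]),toolR(FY,38))
E
python3 -m inch '[0,0,0,0,0,0,0.03]'
python3 - <<'E'
from h import *
rep(f2w([-106,0,45]),toolR(FY,38))
E
```

```text
clock: 6.82
tool_pos: [0.7363, -0.1997, 0.1733]
orientation: [-0.1, 52.1, 124.8]
force: [0.4, -1.1, -2.2]
opening: 0.0496
t 6.83 grasp now [ 0.6806 -0.1195  0.0478] F [ 0.4 -1.1 -2.2] op 0.0496 fix [-107.4   -0.5   47.8]
TCP shift tool axes mm [ 3.1  0.4 -0.9] rotvec [ 0.1  -0.1   0.02] dist 3
0 [0.0031, 0.0004, -0.0009] [0.1, -0.1, 0.02]
clock: 6.95
tool_pos: [0.7359, -0.1999, 0.1732]
orientation: [-0.1, 52.1, 124.8]
force: [0.3, 0.3, -1.8]
opening: 0.0492
t 6.95 grasp now [ 0.6801 -0.1197  0.0477] F [ 0.3  0.3 -1.8] op 0.0492 fix [-107.2    0.    47.7]
TCP shift tool axes mm [ 2.9 -0.1 -0.9] rotvec [ 0.08 -0.08  0.02] dist 3
0 [0.0029, -0.0001, -0.0009] [0.08, -0.08, 0.02]
```

```bash
python3 -m inch '[0.0028,0,-0.0022,0,0,0,0.03, 0,0,0,0,0,0,0.03]'
python3 - <<'E'
from h import *
rep(f2w([-86,0,44]),toolR(FY,38))
s=snap('wrist'); np.save('pics/w5.npy',s,allow_pickle=True); crop(s,110,60,400,250,2.7,'w5c.png')
E
```

```text
clock: 7.2
tool_pos: [0.7358, -0.2002, 0.1701]
orientation: [-0.1, 52.1, 124.8]
force: [0.5, -0.7, -2.1]
opening: 0.0495
t 7.2 grasp now [ 0.6801 -0.12    0.0446] F [ 0.5 -0.7 -2.1] op 0.0495 fix [-1.075e+02  1.000e-01  4.460e+01]
TCP shift tool axes mm [13.6 -0.3 16.3] rotvec [ 0.09 -0.12  0.05] dist 21
0 [0.0136, -0.0003, 0.0163] [0.09, -0.12, 0.05]
```

View pics/w5c.png

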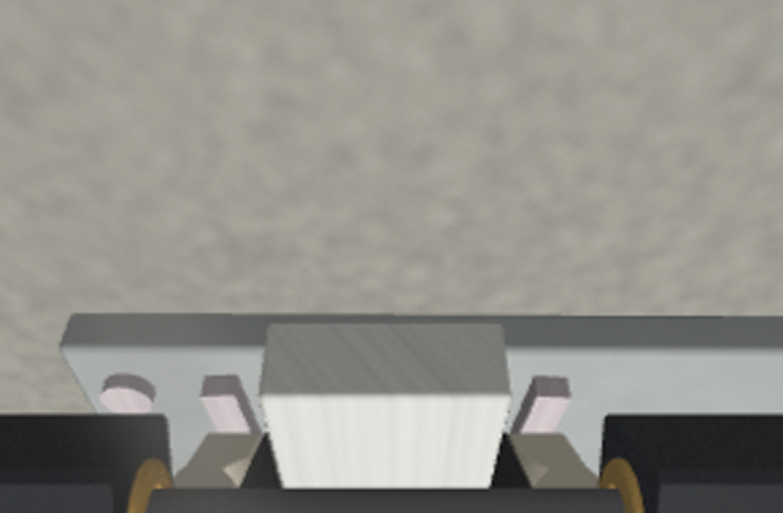

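```bash
python3 -m inch '[0.0065,0,0.0078,0,0,0,0.03, 0.0063,0,0.0078,0,0,0,0.03, 0,0,0,0,0,0,0.03]'
python3 - <<'E'
from h import *
rep(f2w([-60,0,44]),toolR(FY,38))
E
```

```text
clock: 7.62
tool_pos: [0.7236, -0.1822, 0.17]
orientation: [-0.2, 52.1, 124.7]
force: [0.1, -0.8, -2.4]
opening: 0.0493
t 7.62 grasp now [ 0.668  -0.102   0.0445] F [ 0.1 -0.8 -2.4] op 0.0493 fix [-85.8  -0.2  44.5]
TCP shift tool axes mm [16.2 -0.  19.6] rotvec [ 0.12 -0.14  0.07] dist 25
0 [0.0162, -0.0, 0.0196] [0.12, -0.14, 0.07]
```

Now centre ≈ -65; continue 25 mm.

```bash
python3 -m inch '[0.007,0,0.0085,0,0,0,0.03, 0.007,0,0.0085,0,0,0,0.03, 0,0,0,0,0,0,0.03]'
python3 - <<'E'
from h import *
rep(f2w([-40,0,44]),toolR(FY,38))
E
```

```text
clock: 8.0
tool_pos: [0.71, -0.1624, 0.1697]
orientation: [-0.2, 52.1, 124.7]
force: [0.7, -0.6, -2.5]
opening: 0.0493
t 8.0 grasp now [ 0.6544 -0.0823  0.0442] F [ 0.7 -0.6 -2.5] op 0.0493 fix [-61.8  -0.3  44.2]
TCP shift tool axes mm [13.5  0.1 16.7] rotvec [ 0.15 -0.15  0.06] dist 22
0 [0.0135, 0.0001, 0.0167] [0.15, -0.15, 0.06]
```

```bash
python3 -m inch '[0.007,0,0.0087,0,0,0,0.03, 0.007,0,0.0087,0,0,0,0.03, 0,0,0,0,0,0,0.03]'
python3 - <<'E'
from h import *
rep(f2w([-15,0,44]),toolR(FY,38))
E
python3 -m inch '[0.006,0,0.0077,0,0,0,0.03, 0.006,0,0.0077,0,0,0,0.03, 0,0,0,0,0,0,0.03]'
python3 - <<'E'
from h import *
rep(f2w([-15,0,44]),toolR(FY,38))
s=snap('wrist'); np.save('pics/w6.npy',s,allow_pickle=True); save(s,'w6.png')
E
```

```text
clock: 8.38
tool_pos: [0.6964, -0.1428, 0.1695]
orientation: [-0.3, 52.2, 124.7]
force: [0.2, -1.0, -2.9]
opening: 0.0493
t 8.38 grasp now [ 0.6408 -0.0627  0.0439] F [ 0.2 -1.  -2.9] op 0.0493 fix [-38.   -0.3  43.9]
TCP shift tool axes mm [14.   0.1 17.7] rotvec [ 0.16 -0.16  0.07] dist 23
0 [0.014, 0.0001, 0.0177] [0.16, -0.16, 0.07]
clock: 8.75
tool_pos: [0.6844, -0.1257, 0.1695]
orientation: [-0.3, 52.2, 124.7]
force: [-1.1, 0.1, -3.1]
opening: 0.0496
t 8.75 grasp now [ 0.6289 -0.0456  0.0439] F [-1.1  0.1 -3.1] op 0.0496 fix [-17.2  -0.3  43.9]
TCP shift tool axes mm [1.3 0.1 1.3] rotvec [ 0.16 -0.17  0.07] dist 2
0 [0.0013, 0.0001, 0.0013] [0.16, -0.17, 0.07]
```

View pics/w6.png

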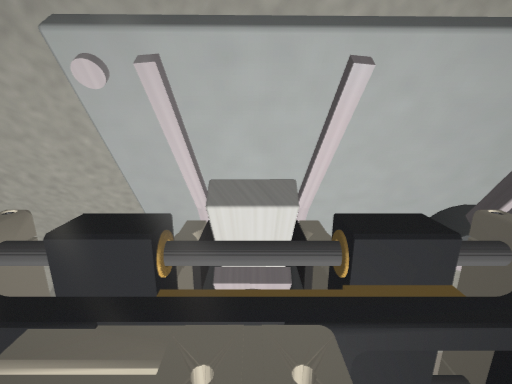

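```bash
python3 -m inch '[0,0,0,0,0,0,0.075, 0,0,0,0,0,0,0.075, 0,0,0,0,0,0,0.075]'
python3 -m inch '[-0.03,0,0,0,0,0,0.075, -0.03,0,0,0,0,0,0.02, -0.02,0,-0.005,0,0,0,0, 0,0,-0.01,0,0,0,0, 0,0,0,0,0,0,0, 0,0,0,0,0,0,0]'
python3 - <<'E'
from h import *
rep(f2w([-80,0,60]),toolR(FY,38))
s=snap('wrist'); np.save('pics/w7.npy',s,allow_pickle=True); save(s,'w7.png')
E
```

```text
clock: 9.18
tool_pos: [0.685, -0.1266, 0.1703]
orientation: [-0.3, 52.2, 124.7]
force: [0.2, 0.3, -0.8]
opening: 0.0726
clock: 9.93
tool_pos: [0.7199, -0.1777, 0.2237]
orientation: [-0.1, 52.1, 124.8]
force: [0.1, -0.0, -0.3]
opening: 0.0305
t 9.93 grasp now [ 0.6641 -0.0975  0.0983] F [ 0.1 -0.  -0.3] op 0.0305 fix [-79.9   0.4  98.3]
TCP shift tool axes mm [ 30.1  -0.4 -23.8] rotvec [ 0.1  -0.06  0.03] dist 38
0 [0.0301, -0.0004, -0.0238] [0.1, -0.06, 0.03]
```

View pics/w7.png

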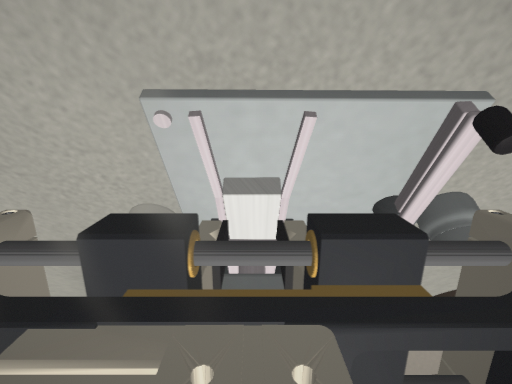

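```bash
python3 -m inch '[0.014,0,-0.011,0,0,0,0, 0.008,0,-0.006,0,0,0,0, 0,0,0,0,0,0,0]'
python3 - <<'E'
from h import *
rep(f2w([-74,0,36]),toolR(FY,38))
s=load('w7'); print([w2f(x).round(1) for x in onplane(s,[(224,193),(281,193)],.032)])
E
```

```text
clock: 10.35
tool_pos: [0.7191, -0.1764, 0.1921]
orientation: [0.1, 51.9, 125.0]
force: [-0.3, -0.0, 1.0]
opening: 0.0008
t 10.35 grasp now [ 0.6628 -0.096   0.0669] F [-0.3 -0.   1. ] op 0.0008 fix [-78.    0.6  66.9]
TCP shift tool axes mm [ 26.8  -0.4 -15.7] rotvec [ 0.07  0.08 -0.09] dist 31
0 [0.0268, -0.0004, -0.0157] [0.07, 0.08, -0.09]
[array([-43.3, -24.3,  32. ]), array([-43.5,  23.2,  32. ])]
```

Rear end at x≈-43, centred. Going down behind it.

```bash
python3 -m inch '[0.013,0,-0.009,0,0,0,0, 0.01,0,-0.007,0,0,0,0, 0,0,0,0,0,0,0]'
python3 - <<'E'
from h import *
rep(f2w([-74,0,36]),toolR(FY,38))
E
```

```text
clock: 10.72
tool_pos: [0.718, -0.1748, 0.1616]
orientation: [0.1, 51.9, 125.0]
force: [0.4, 0.1, -0.2]
opening: 0.0002
t 10.72 grasp now [ 0.6616 -0.0945  0.0365] F [ 0.4  0.1 -0.2] op 0.0002 fix [-76.    0.7  36.5]
TCP shift tool axes mm [ 1.6 -0.4  1.6] rotvec [ 0.06  0.11 -0.12] dist 2
0 [0.0016, -0.0004, 0.0016] [0.06, 0.11, -0.12]
```

```bash
python3 -m inch '[0.0062,0,0.0079,0,0,0,0, 0.0062,0,0.0079,0,0,0,0, 0.0062,-0.0003,0.0079,0,0,0,0, 0.0062,0,0.0079,0,0,0,0]'
python3 - <<'E'
from h import *
rep(f2w([-20,0,36]),toolR(FY,38))
s=snap('wrist'); np.save('pics/w8.npy',s,allow_pickle=True); save(s,'w8.png')
E
```

```text
clock: 11.22
tool_pos: [0.6943, -0.1401, 0.1627]
orientation: [-0.1, 52.0, 124.9]
force: [0.7, -0.7, -0.8]
opening: 0.0003
t 11.22 grasp now [ 0.6383 -0.0599  0.0374] F [ 0.7 -0.7 -0.8] op 0.0003 fix [-34.3   0.1  37.4]
TCP shift tool axes mm [ 9.9  0.  10.4] rotvec [ 0.09 -0.02 -0.03] dist 14
0 [0.0099, 0.0, 0.0104] [0.09, -0.02, -0.03]
```

View pics/w8.png

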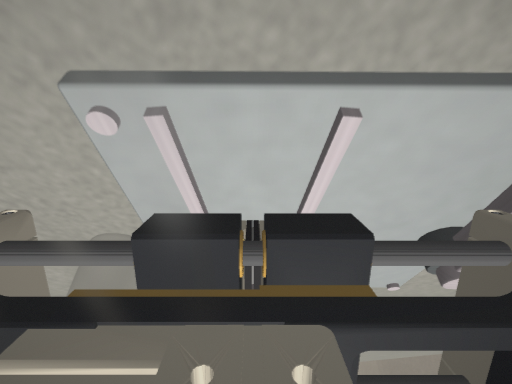

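```bash
python3 -m inch '[0.0054,0,0.0058,0,0,0,0, 0.0044,0,0.0052,0,0,0,0, 0,0,0,0,0,0,0]'
python3 - <<'E'
from h import *
rep(f2w([-12,0,36]),toolR(FY,38))
E
python3 -m inch '[0.003,0,0.0035,0,0,0,0, 0,0,0,0,0,0,0]'
python3 - <<'E'
from h import *
rep(f2w([-12,0,36]),toolR(FY,38))
E
```

```text
clock: 11.65
tool_pos: [0.685, -0.1258, 0.1629]
orientation: [-0.2, 52.0, 124.9]
force: [-0.5, 0.2, -0.1]
opening: 0.0006
t 11.65 grasp now [ 0.629  -0.0456  0.0376] F [-0.5  0.2 -0.1] op 0.0006 fix [-17.2  -0.5  37.6]
TCP shift tool axes mm [4.5 0.5 3. ] rotvec [ 0.19 -0.04 -0.03] dist 5
0 [0.0045, 0.0005, 0.003] [0.19, -0.04, -0.03]
clock: 11.9
tool_pos: [0.6823, -0.122, 0.1627]
orientation: [-0.2, 52.0, 124.9]
force: [0.4, 0.6, 0.4]
opening: 0.0002
t 11.9 grasp now [ 0.6263 -0.0418  0.0373] F [0.4 0.6 0.4] op 0.0002 fix [-12.6  -0.4  37.3]
TCP shift tool axes mm [ 1.4  0.5 -0.5] rotvec [ 0.19 -0.04 -0.02] dist 2
0 [0.0014, 0.0005, -0.0005] [0.19, -0.04, -0.02]
```

```bash
for i in 1; do python3 -m inch '[0.0017,0,0.0016,0,0,0,0, 0,0,0,0,0,0,0]'; done; python3 -m inch '[0.0017,0,0.0016,0,0,0,0, 0,0,0,0,0,0,0]'
python3 - <<'E'
from h import *
rep(f2w([-12,0,36]),toolR(FY,38))
E
```

```text
clock: 12.15
tool_pos: [0.6815, -0.1212, 0.1628]
orientation: [-0.2, 52.2, 124.8]
force: [0.9, -1.7, 0.8]
opening: 0.0001
clock: 12.4
tool_pos: [0.681, -0.1209, 0.1632]
orientation: [-0.3, 52.4, 124.7]
force: [0.1, -2.5, 0.8]
opening: 0.0004
t 12.4 grasp now [ 0.6258 -0.0412  0.0373] F [ 0.1 -2.5  0.8] op 0.0004 fix [-11.7  -0.3  37.3]
TCP shift tool axes mm [ 0.9  0.1 -2.1] rotvec [ 0.19 -0.4   0.07] dist 2
0 [0.0009, 0.0001, -0.0021] [0.19, -0.4, 0.07]
```

```bash
python3 -m inch '[0.004,0,0.005,0,0,0,0]'
python3 -m inch '[0.005,0,0.0065,0,0,0,0]'
python3 - <<'E'
from h import *
rep(f2w([-12,0,36]),toolR(FY,38))
E
```

```text
clock: 12.52
tool_pos: [0.6793, -0.1191, 0.1642]
orientation: [-0.4, 52.9, 124.6]
force: [11.4, -25.9, 3.1]
opening: 0.0003
clock: 12.65
tool_pos: [0.6775, -0.1178, 0.1658]
orientation: [-0.6, 53.7, 124.4]
force: [13.5, -29.6, 1.9]
opening: 0.0005
t 12.65 grasp now [ 0.6244 -0.0401  0.0376] F [ 13.5 -29.6   1.9] op 0.0005 fix [-10.1   0.2  37.6]
TCP shift tool axes mm [ 0.3 -1.  -7.3] rotvec [ 0.22 -1.74  0.28] dist 7
0 [0.0003, -0.001, -0.0073] [0.22, -1.74, 0.28]
```

```bash
python3 -m inch '[-0.01,0,-0.012,0,-0.8,0,0, -0.02,0,-0.01,0,-0.8,0,0, -0.03,0,-0.005,0,0,0,0, -0.03,0,-0.005,0,0,0,0, -0.02,0,0,0,0,0,0.02, 0,0,0,0,0,0,0.05, 0,0,0,0,0,0,0.08]'
python3 - <<'E'
from h import *
rep(f2w([-80,0,100]),toolR(FY,38))
s=snap('wrist'); np.save('pics/w9.npy',s,allow_pickle=True); save(s,'w9.png');crop(s,180,90,320,290,4,'w9c.png')
E
```

```text
clock: 13.52
tool_pos: [0.7293, -0.1935, 0.2314]
orientation: [-0.3, 51.5, 124.6]
force: [-0.8, 0.4, -0.3]
opening: 0.0249
t 13.53 grasp now [ 0.6732 -0.1121  0.1069] F [-0.8  0.4 -0.3] op 0.0249 fix [-97.1   1.3 106.9]
TCP shift tool axes mm [16.  -1.8 10.4] rotvec [0.1  0.46 0.17] dist 19
0 [0.016, -0.0018, 0.0104] [0.1, 0.46, 0.17]
```

View pics/w9.png

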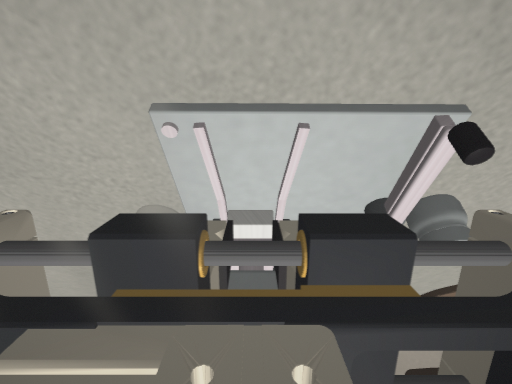

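```bash
python3 - <<'E'
from h import *
s=load('w9'); print([w2f(x).round(1) for x in onplane(s,[(227,223),(274,223),(227,211.5),(274,211.5)],.032)])
print([w2f(x).round(1) for x in onplane(s,[(228,211),(274,211)],.012)])
print([w2f(x).round(1) for x in onplane(s,[(200,125),(300,125)],.018)], proj(s,[f2w([7,-25,32]),f2w([7,25,32]),f2w([7,0,12])]))
E
```

```text
[array([  4.7, -26.5,  32. ]), array([ 4.5, 22.8, 32. ]), array([-17.5, -24.8,  32. ]), array([-17.7,  21.3,  32. ])]
[array([ 12.5, -27.2,  12. ]), array([12.3, 24.2, 12. ])]
[array([-111.9,  -38.1,   18. ]), array([-112. ,   34.7,   18. ])] [[228.61421967 224.1025594 ]
 [275.96752513 224.22897902]
 [252.34740005 208.33908866]]
```

View pics/w9c.png

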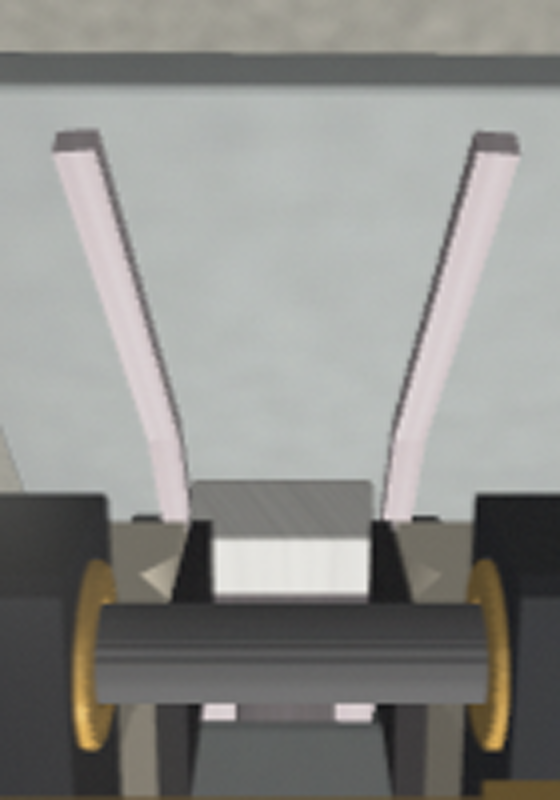

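```bash
python3 - <<'E'
from h import *
s=load('w9');crop(s,380,110,512,240,6,'w9d.png')
rep(f2w([-137,129,140]),toolR(FY,42))
E
```

```text
t 13.57 grasp now [ 0.6732 -0.1121  0.1069] F [-0.5  0.3  0.4] op 0.0287 fix [-97.1   1.3 106.9]
TCP shift tool axes mm [-50.8 127.2 -20.3] rotvec [ 0.11 -3.54  0.15] dist 138
0 [-0.0169, 0.0424, -0.0068] [0.04, -1.18, 0.05]
1 [-0.017, 0.0424, -0.0064] [0.04, -1.18, 0.05]
2 [-0.0171, 0.0424, -0.0061] [0.04, -1.18, 0.05]
```

View pics/w9d.png

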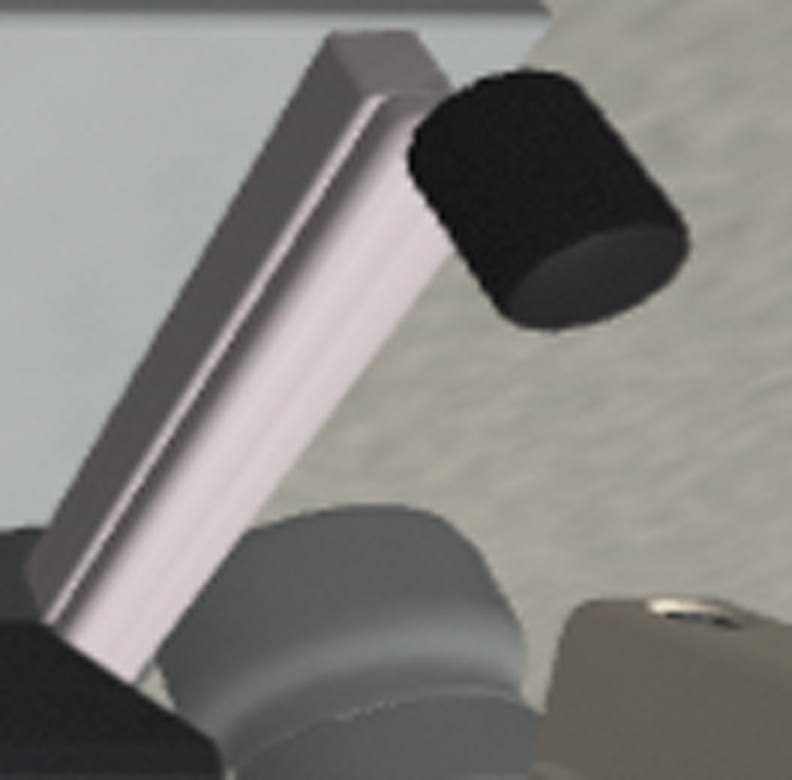

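```bash
python3 - <<'E'
from h import *
s=load('w9');print(w2f(onplane(s,[(479.9,156.3)],.066)[0]))
E
python3 -m inch '[-0.017,0.042,-0.0068,0,-1.2,0,0.06, -0.017,0.042,-0.0064,0,-1.2,0,0.06, -0.017,0.042,-0.006,0,-1.2,0,0.06, 0,0,0,0,0,0,0.06]'
python3 - <<'E'
from h import *
rep(f2w([-137,129,100]),toolR(FY,42))
s=snap('wrist'); np.save('pics/w10.npy',s,allow_pickle=True); save(s,'w10.png')
E
```

```text
[-128.83307978  129.52323832   66.        ]
clock: 14.08
tool_pos: [0.6502, -0.3029, 0.2549]
orientation: [-0.0, 47.5, 125.1]
force: [0.1, 0.5, 0.2]
opening: 0.0597
t 14.07 grasp now [ 0.5885 -0.215   0.1377] F [0.1 0.5 0.2] op 0.0597 fix [-133.1  129.6  137.7]
TCP shift tool axes mm [ 25.1  -0.2 -26.9] rotvec [ 0.2   0.51 -0.15] dist 37
0 [0.0251, -0.0002, -0.0269] [0.2, 0.51, -0.15]
```

View pics/w10.png

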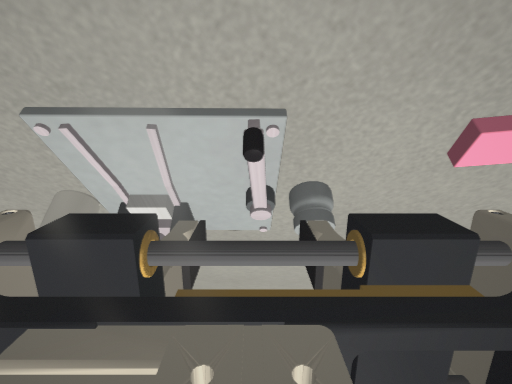

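```bash
python3 -m inch '[0.013,0,-0.0145,0,0.3,0,0.06, 0.013,0,-0.0145,0,0.2,0,0.06, 0.012,0,-0.012,0,0,0,0.06, 0.006,0,-0.007,0,0,0,0.06, 0,0,0,0,0,0,0.06]'
python3 - <<'E'
from h import *
rep(f2w([-136,129.5,65]),toolR(FY,42))
E
```

```text
clock: 14.75
tool_pos: [0.6555, -0.3022, 0.1814]
orientation: [0.1, 47.7, 125.5]
force: [1.1, 0.4, 0.6]
opening: 0.06
t 14.75 grasp now [ 0.5935 -0.2151  0.0638] F [1.1 0.4 0.6] op 0.06 fix [-136.   125.5   63.8]
TCP shift tool axes mm [-0.9  5.1  1.6] rotvec [ 0.34  0.27 -0.4 ] dist 5
0 [-0.0009, 0.0051, 0.0016] [0.34, 0.27, -0.4]
```

```bash
python3 -m inch '[-0.0014,0.004,0.0016,0.3,0.2,-0.4,0.06]'
python3 - <<'E'
from h import *
rep(f2w([-136,129.5,65]),toolR(FY,42))
s=snap('wrist'); np.save('pics/w11.npy',s,allow_pickle=True); save(s,'w11.png')
E
```

```text
clock: 14.88
tool_pos: [0.6523, -0.3041, 0.1835]
orientation: [-0.0, 47.9, 124.9]
force: [0.9, 0.4, -0.1]
opening: 0.0601
t 14.88 grasp now [ 0.5914 -0.2167  0.0654] F [ 0.9  0.4 -0.1] op 0.0601 fix [-136.2  128.2   65.4]
TCP shift tool axes mm [0.5 1.3 0. ] rotvec [ 0.05  0.06 -0.01] dist 1
0 [0.0005, 0.0013, 0.0] [0.05, 0.06, -0.01]
```

View pics/w11.png

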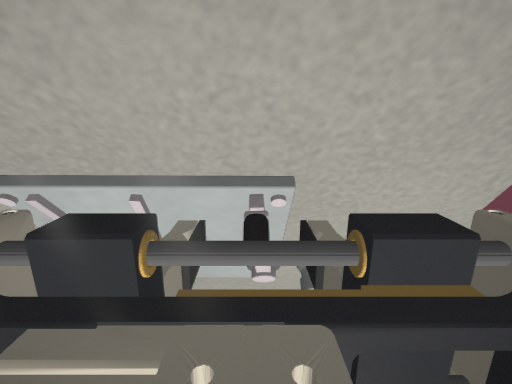

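```bash
python3 -m inch '[0,0,0,0,0,0,0, 0,0,0,0,0,0,0, 0,0,0,0,0,0,0, 0,0,0,0,0,0,0, 0,0,0,0,0,0,0]'
cat >> h.py <<'E'
def arc(off,steps,lean=42,z=65):
    o=ctrl.get_obs(); Rc=R.from_euler('xyz',o['orientation'],degrees=True).as_matrix()
    g=w2f(o['tool_pos']+Rc[:,0]*.159); p=g[:2]-off[:2]-[0,140]
    th=np.degrees(np.arctan2(-p[1],-p[0])); print('t',o['clock'],'g',g.round(1),'F',o['force'].round(1),'op',o['opening'].round(4),'theta',th.round(2),'r',np.hypot(*p).round(1))
    print('rot err',R.from_matrix(Rc.T@toolR(FY,lean)).as_rotvec(degrees=True).round(2))
    cur=np.r_[g]
    for s in steps:
        t=np.radians(s); tgt=np.array([off[0]-130*np.cos(t),140+off[1]-130*np.sin(t),z])
        d=Rc.T@frame(FY)@(tgt-cur)/1000; print(s,d.round(4).tolist()); cur=tgt
E
python3 - <<'E'
from h import *
arc([-7,0],[10,15,20,25,30])
E
```

```text
clock: 15.55
tool_pos: [0.6519, -0.3054, 0.1869]
orientation: [-0.2, 48.2, 124.7]
force: [-2.8, -2.3, -0.2]
opening: 0.0155Traceback (most recent call last):
  File "<stdin>", line 2, in <module>
  File "h.py", line 50, in arc
    th=np.degrees(np.arctan2(-p[1],-p[0])); print('t',o['clock'],'g',g.round(1),'F',o['force'].round(1),'op',o['opening'].round(4),'theta',th.round(2),'r',np.hypot(*p).round(1))
                                                                                                             ^^^^^^^^^^^^^^^^^^
AttributeError: 'float' object has no attribute 'round'
```

```bash
sed -i "s/o\['opening'\].round(4)/round(o['opening'],4)/" h.py
python3 - <<'E'
from h import *
arc([-7,0],[10,15,20,25,30])
E
```

```text
t 15.55 g [-137.5  128.9   68.4] F [-2.8 -2.3 -0.2] op 0.0155 theta 4.85 r 130.9
rot err [ 0.07 -0.16  0.13]
10 [0.0042, -0.0115, -0.0005]
15 [0.0017, -0.0111, 0.0018]
20 [0.0023, -0.0108, 0.0025]
25 [0.0029, -0.0105, 0.0032]
30 [0.0035, -0.0101, 0.0039]
```

```bash
python3 -m inch '[0.003,-0.0115,0.0005,0,0,0,0, 0.0017,-0.011,0.0018,0,0,0,0, 0.0023,-0.0108,0.0025,0,0,0,0]'
python3 - <<'E'
from h import *
arc([-7.5,0],[25,30,35,40,45])
E
```

```text
clock: 15.92
tool_pos: [0.6734, -0.2835, 0.1872]
orientation: [0.3, 48.3, 125.1]
force: [-1.6, -5.0, -1.5]
opening: 0.0153
t 15.925 g [-132.1   99.5   68.4] F [-1.6 -5.  -1.5] op 0.0153 theta 18.0 r 131.0
rot err [-0.09 -0.33 -0.16]
25 [0.007, -0.0145, 0.0028]
30 [0.0035, -0.0101, 0.0039]
35 [0.004, -0.0096, 0.0046]
40 [0.0046, -0.009, 0.0052]
45 [0.0051, -0.0084, 0.0057]
```

Lever follows the grip with about 5 N; continuing along the arc.

```bash
python3 -m inch '[0.0045,-0.0145,0.0035,0,-0.2,0,0, 0.0035,-0.0101,0.0039,0,0,0,0, 0.004,-0.0096,0.0046,0,0,0,0]'
python3 - <<'E'
from h import *
arc([-7.5,0],[40,45,50,55,60],42,67)
E
```

```text
clock: 16.3
tool_pos: [0.6914, -0.2527, 0.1871]
orientation: [0.7, 48.3, 125.5]
force: [-0.7, -6.7, 0.8]
opening: 0.015
t 16.3 g [-117.1   67.9   68.3] F [-0.7 -6.7  0.8] op 0.015 theta 33.33 r 131.2
rot err [-0.23 -0.32 -0.41]
40 [0.0076, -0.0115, 0.0067]
45 [0.005, -0.0084, 0.0058]
50 [0.0055, -0.0077, 0.0063]
55 [0.0059, -0.0069, 0.0067]
60 [0.0063, -0.0061, 0.0072]
```

```bash
python3 -m inch '[0.0076,-0.0115,0.0067,-0.2,-0.3,-0.4,0, 0.005,-0.0085,0.0058,0,0,0,0, 0.0055,-0.0077,0.0063,0,0,0,0]'
python3 - <<'E'
from h import *
arc([-7.5,0],[55,60,65,70,75],42,67)
E
```

```text
clock: 16.68
tool_pos: [0.699, -0.2171, 0.1868]
orientation: [0.3, 48.2, 125.1]
force: [-3.2, -5.1, 0.6]
opening: 0.0149
t 16.675 g [-92.   40.6  68.3] F [-3.2 -5.1  0.6] op 0.0149 theta 49.64 r 130.4
rot err [-0.12 -0.2  -0.19]
55 [0.0075, -0.0071, 0.0065]
60 [0.0064, -0.0061, 0.0071]
65 [0.0067, -0.0052, 0.0075]
70 [0.007, -0.0043, 0.0078]
75 [0.0072, -0.0034, 0.0081]
```

```bash
python3 -m inch '[0.0075,-0.0071,0.0065,-0.1,-0.2,-0.2,0, 0.0064,-0.006,0.0071,0,0,0,0, 0.0067,-0.0052,0.0075,0,0,0,0]'
python3 - <<'E'
from h import *
arc([-7.5,0],[70,75,80,85,90],42,67)
E
```

```text
clock: 17.05
tool_pos: [0.697, -0.1833, 0.1868]
orientation: [0.2, 48.2, 125.1]
force: [-0.9, -4.4, 0.7]
opening: 0.0152
t 17.05 g [-63.1  22.9  68.3] F [-0.9 -4.4  0.7] op 0.0152 theta 64.61 r 129.6
rot err [-0.07 -0.2  -0.14]
70 [0.0084, -0.0051, 0.0074]
75 [0.0072, -0.0034, 0.0081]
80 [0.0074, -0.0025, 0.0083]
85 [0.0075, -0.0015, 0.0084]
90 [0.0076, -0.0005, 0.0084]
```

```bash
python3 -m inch '[0.0084,-0.0051,0.0074,0,-0.2,-0.1,0, 0.0072,-0.0034,0.0081,0,0,0,0, 0.0074,-0.0025,0.0083,0,0,0,0]'
python3 - <<'E'
from h import *
arc([-7.5,0],[85,90],42,67)
E
```

```text
clock: 17.42
tool_pos: [0.687, -0.1507, 0.1869]
orientation: [0.2, 48.2, 125.1]
force: [1.1, -5.5, 0.2]
opening: 0.0149
t 17.425 g [-30.8  12.4  68.3] F [ 1.1 -5.5  0.2] op 0.0149 theta 79.65 r 129.7
rot err [-0.08 -0.25 -0.14]
85 [0.0089, -0.0019, 0.0081]
90 [0.0075, -0.0005, 0.0085]
```

```bash
python3 -m inch '[0.0085,-0.0019,0.0081,0,-0.2,-0.1,0, 0.006,-0.0005,0.007,0,0,0,0]'
python3 - <<'E'
from h import *
arc([-7.5,0],[90],42,67)
E
python3 -m inch '[0.003,0,0.0034,0,0,0,0]'
python3 - <<'E'
from h import *
arc([-7.5,0],[90],42,67)
E
```

```text
clock: 17.68
tool_pos: [0.6772, -0.1325, 0.1869]
orientation: [0.1, 48.2, 124.9]
force: [1.9, -4.5, -1.0]
opening: 0.0146
t 17.675 g [-10.2   9.8  68.3] F [ 1.9 -4.5 -1. ] op 0.0146 theta 88.81 r 130.2
rot err [-0.07 -0.24 -0.05]
90 [0.0028, 0.0002, 0.0011]
clock: 17.8
tool_pos: [0.6746, -0.1286, 0.187]
orientation: [0.1, 48.3, 124.9]
force: [0.8, -4.3, -0.3]
opening: 0.015
t 17.8 g [-5.7  9.7 68.3] F [ 0.8 -4.3 -0.3] op 0.015 theta 90.81 r 130.4
rot err [-0.06 -0.31 -0.05]
90 [-0.0003, 0.0003, -0.0022]
```

```bash
python3 -m inch '[0.002,0,0.0022,0,0,0,0]'; python3 -m inch '[0.002,0,0.0022,0,0,0,0]'
python3 - <<'E'
from h import *
arc([-7.5,0],[90],42,67)
E
```

```text
clock: 17.92
tool_pos: [0.673, -0.1261, 0.1871]
orientation: [0.1, 48.3, 124.9]
force: [1.2, -4.0, 1.1]
opening: 0.0151
clock: 18.05
tool_pos: [0.6722, -0.1253, 0.1875]
orientation: [0.1, 48.6, 124.8]
force: [7.1, -15.5, 0.7]
opening: 0.015
t 18.05 g [-2.2  9.6 68.2] F [  7.1 -15.5   0.7] op 0.015 theta 92.33 r 130.5
rot err [-0.06 -0.61  0.01]
90 [-0.0026, 0.0004, -0.0048]
```

```bash
python3 -m inch '[0.0025,0,0.003,0,0,0,0]'
python3 - <<'E'
from h import *
arc([-7.5,0],[90],42,67)
E
```

```text
clock: 18.18
tool_pos: [0.6715, -0.1247, 0.1883]
orientation: [-0.0, 49.0, 124.7]
force: [7.8, -16.4, -0.2]
opening: 0.0151
t 18.175 g [-2.1  9.6 68.3] F [  7.8 -16.4  -0.2] op 0.0151 theta 92.37 r 130.5
rot err [-0.08 -1.02  0.1 ]
90 [-0.0025, 0.0004, -0.0049]
```

```bash
python3 -m inch '[0,0,0,0,0,0,0.05, 0,0,0,0,0,0,0.05, 0,0,0,0,0,0,0.05]'
python3 -m inch '[-0.02,0,0,0,0,0,0.05, -0.04,0,0,0,0,0,0.05, -0.05,0,0,0,0,0,0.05, -0.05,0,-0.02,0,0,0,0.05, -0.03,0,-0.04,0,0,0,0.05, -0.02,0,-0.04,0,0,0,0.05, 0,0,0,0,0,0,0.05]'
python3 - <<'E'
from h import *
arc([-7.5,0],[90],42,67)
s=snap('wrist'); np.save('pics/w12.npy',s,allow_pickle=True); save(s,'w12.png')
s=snap('scene'); np.save('pics/s12.npy',s,allow_pickle=True); save(s,'s12.png')
s=snap('top'); np.save('pics/t12.npy',s,allow_pickle=True); save(s,'t12.png')
E
```

```text
clock: 18.55
tool_pos: [0.6711, -0.1235, 0.1877]
orientation: [-0.1, 48.8, 124.6]
force: [-0.1, -0.1, 0.5]
opening: 0.0398
clock: 19.42
tool_pos: [0.7953, -0.299, 0.2787]
orientation: [0.1, 48.3, 125.0]
force: [-0.4, -0.2, -0.5]
opening: 0.05
t 19.425 g [-214.5    8.2  159.9] F [-0.4 -0.2 -0.5] op 0.05 theta 32.49 r 245.4
rot err [ 0.01 -0.32 -0.09]
90 [0.2071, 0.0015, 0.0928]
```

View pics/w12.png

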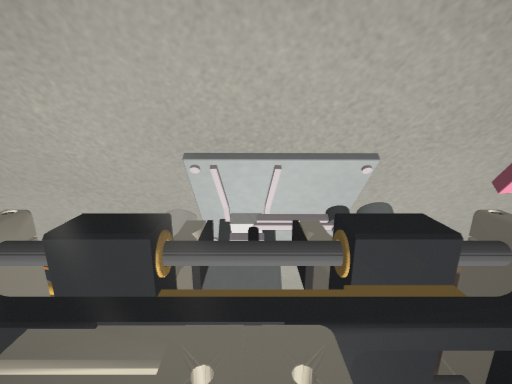

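View pics/s12.png

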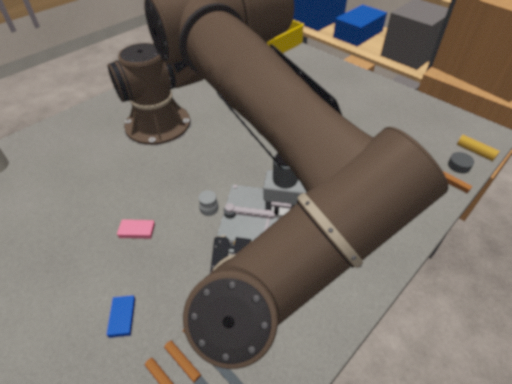

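View pics/t12.png

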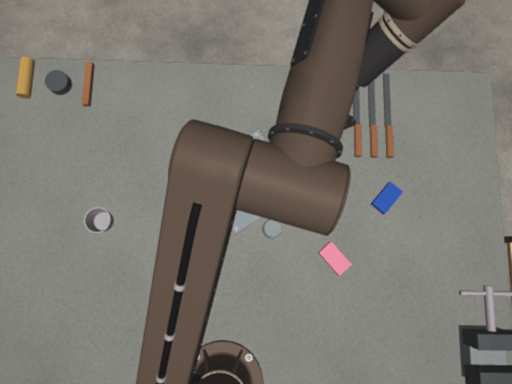

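```bash
python3 -m inch '[-0.03,0.02,0.03,0,0,0,0.05, -0.03,0.04,0.03,0,0,0,0.05, -0.02,0.05,0.01,0,0,0,0.05, 0,0.055,-0.01,0,0,0,0.05, 0,0.055,-0.01,0,0,0,0.05, 0,0.055,-0.01,0,0,0,0.05, 0,0.055,-0.01,0,0,0,0.05, 0,0,0,0,0,0,0.05]'
python3 - <<'E'
from h import *
s=snap('wrist'); np.save('pics/w13.npy',s,allow_pickle=True); save(s,'w13.png')
s=snap('scene'); np.save('pics/s13.npy',s,allow_pickle=True); crop(s,180,130,360,270,4.4,'s13.png')
s=snap('top'); np.save('pics/t13.npy',s,allow_pickle=True); crop(s,80,100,320,260,3.3,'t13.png')
E
```

```text
clock: 20.58
tool_pos: [0.5364, -0.5037, 0.3783]
orientation: [-0.9, 49.2, 125.4]
force: [1.0, 0.4, 0.1]
opening: 0.0501
```

View pics/s13.png

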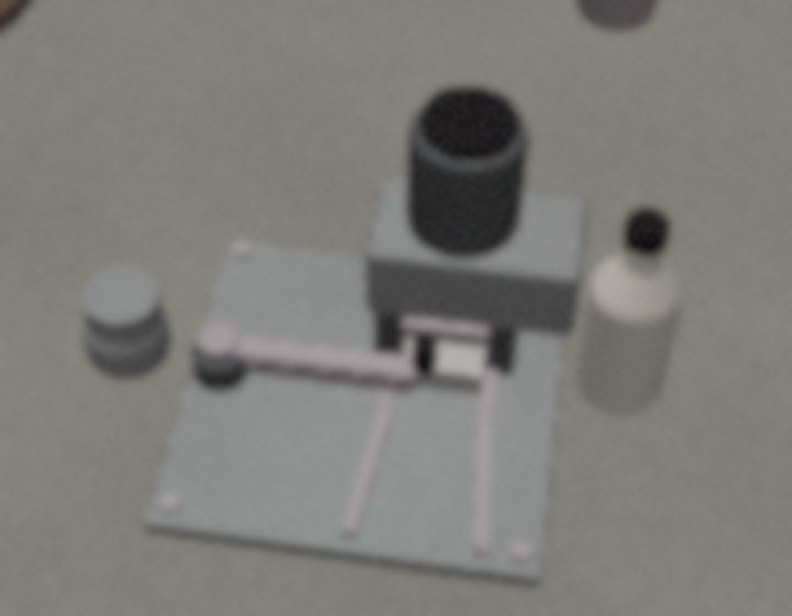

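View pics/t13.png

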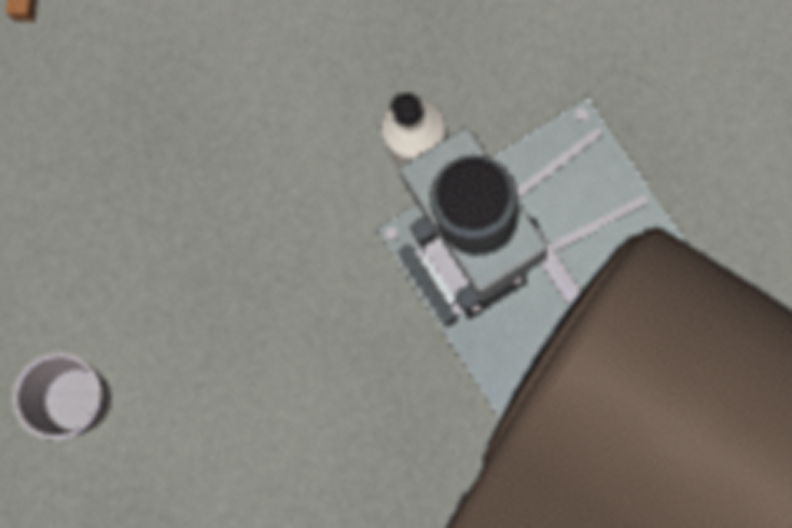

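```bash
python3 - <<'E'
from h import *
s=load('s13')
f=lambda u:np.array(u,float)/4.4+[180,130]
post=onplane(s,[f((425,338))],.066)[0]; ax=onplane(s,[f((217,333))],.042)[0]
print(w2f(post),w2f(ax)); print((proj(s,[f2w([0,10,66]),f2w([0,10,42]),f2w([0,140,42]),f2w([7,-25,32])])-[180,130])*4.4)
s=load('w13'); 
a=cv2.imread('pics/w13.png'); cv2.imwrite('pics/w13c.png',cv2.resize(a[0:300],None,fx=1.5,fy=1.5))
s=load('w12'); crop(s,180,195,350,275,4.5,'w12c.png')
E
```

```text
[ 3.61067538  8.42814566 66.        ] [  7.08979548 140.17771113  42.        ]
[[421.68136632 342.1963435 ]
 [420.4727765  367.02924758]
 [214.89003106 341.58779001]
 [477.13929413 375.35768769]]
```

View pics/w12c.png

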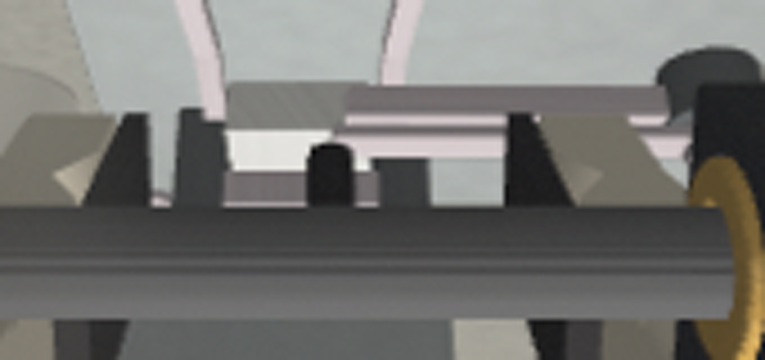

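```bash
python3 - <<'E'
from h import *
s=load('w12'); f=lambda u:np.array(u,float)/4.5+[180,195]
print('blank rear top edge',w2f(onplane(s,[f((270,129))],.032)[0]))
print('rail mouth ends', [w2f(x).round(1) for x in onplane(s,[(213,168),(277,168)],.018)])
print('plate edge', w2f(onplane(s,[(280,158.5)],.012)[0]))
print('arm end rear top edge', [w2f(x).round(1) for x in onplane(s,[f((345,114)),f((640,115))],.042)],'post top',w2f(onplane(s,[f((331,150))],.066)[0]))
E
```

```text
blank rear top edge [  8.46902591 -11.33838525  32.        ]
rail mouth ends [array([-109.9,  -39.5,   18. ]), array([-109.9,   37. ,   18. ])]
plate edge [-120.20413552   40.04847836   12.        ]
arm end rear top edge [array([-21.6,  13.8,  42. ]), array([-20.8, 107.3,  42. ])] post top [-45.04958598   9.12337857  66.        ]
```

```bash
python3 - <<'E'
from h import *
s=load('w12'); g=lambda p:((proj(s,[f2w(p)])[0]-[180,195])*4.5).round(0)
for p in [(-8,60,36),(-8,60,42),(8,60,42),(-8,10,42),(0,10,66),(7,-15,32),(7,-15,12),(-5,60,20),(-5,60,32)]: print(p,g(p))
print([w2f(x).round(1) for x in onplane(s,[np.array(u)/4.5+[180,195] for u in [(450,157),(450,134),(650,157),(345,150)]],.042)])
E
```

```text
(-8, 60, 36) [485. 117.]
(-8, 60, 42) [486. 133.]
(8, 60, 42) [481. 155.]
(-8, 10, 42) [333. 133.]
(0, 10, 66) [333. 212.]
(7, -15, 32) [259. 127.]
(7, -15, 12) [261.  76.]
(-5, 60, 20) [480.  79.]
(-5, 60, 32) [483. 110.]
[array([ 9.6, 49.7, 42. ]), array([-7.6, 48.2, 42. ]), array([  9.7, 117.4,  42. ]), array([ 4.2, 14.1, 42. ])]
```

```bash
python3 - <<'E'
from h import *
print(ctrl.get_obs()['force'],ctrl.close_job())
E
```

```text
the job is handed in; nothing more can be done
[-0.14291942  0.89853038 -1.1432144 ] None
```

I put the aluminium blank in the fixture, pushed it home, and swung the lever closed. I then let go, backed off and handed the job in at about 21 s; no verdict came back. The arm ended touching nothing.

**How it went**
- The brushed-grey block was the only aluminium one. The pink and blue ones are look-alikes.
- I gripped it with a 38° lean, laid it in the mouth and slid it into the tunnel. I then pushed its rear end with closed fingers until it stalled at about 33 N, with the lever at about 5°.
- I gripped the lever post and swung it round the arc until it stalled at about 17–18 N.

**Last checks**
- **Blank:** its rear edge measured x ≈ 4.6 mm in one wrist view before closing and 8.5 mm in another afterwards; home is 7. The early value would put the centre at 49.6, only about 1 mm past the 48.5 limit. The later one and the hard stall both say it is home. It sat within about 2 mm of the centre line.
- **Lever:** the wrist picture shows the arm at right angles across the channel, about 90°. A rougher reading from the scene picture gave about 88.5°. The limit is 84.8°.
- **Bottle, jar and tin:** each showed at the same pixels as at the start, to about 1 px (roughly 3 mm).

The first fixture fit from the top camera was about 3 mm off sideways, so I replaced it with the wrist-camera measurement. The scene camera still put the fixture about 4–7 mm off along x. The gripper's own reading put the closed lever at 92.4°, which suggests the post had shifted in the pads.

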